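Tip the saw's offcut tote into the scrap bin over its rim

TASK

Empty the saw's offcut tote: fold the scrap bin's lid right back, carry the full tote over level, hook its lip over the middle of the bin rim opposite the hinge, and swing it over on the rim until all four offcuts have slid into the bin. Then stand the empty tote flat in its drip tray again and close the lid, leaving the other things on the bench where they are.

Things in the scene. Friction and masses are not known exactly. Their poses are not given: they have to be found in the camera images.
- bin: Grey sheet-metal scrap bin, fixed: open box 200 x 240 mm, 115 mm high, walls 3 mm, inner floor 10 mm up, with a rolled rim (round edge bar 12 mm thick, its centre 109 mm up). Origin: centre of its underside. x axis: from the hooking rim (x = -100 mm, the side turned to the drip tray) to the hinge side (x = +100 mm); y axis along the rim. Two old scraps lie in it.
- bin_rim (a point): Middle of the top of the bin rim opposite the hinge, 115 mm above the bench: the tote's lip is hooked here. Axes as the bin's.
- bin_hinge (a point): Middle of the lid's hinge line, 116 mm above the bench; the hinge runs along the bin's y axis.
- lid (a joint): Angle of the bin's flat aluminium lid about its hinge: 0 shut (lying on the rim), grows as it opens, 1.75 (leaning a little back) at its stop. The hinge is stiff (0.38 N m of friction, lid 0.25 kg: up to 4 N at the handle), so the lid stays where it is left. It may start a little ajar.
- lid_handle (a point): Middle of the lid's handle: a round steel bar 10 mm thick, 110 mm long, parallel to the hinge, on two legs, some 35 mm clear above the lid (bar centre 45 mm above its underside), 13 mm in from the free edge and 195 mm from the hinge line (measured along the lid, which starts at the hinge with its underside at the hinge's height). With the lid open it stands out behind the lid.
- drip_tray: Shallow dark steel drip tray in front of the cut-off saw's chute, 160 x 220 mm outside, edge 12 mm high and 4 mm thick, floor 4 mm thick, fixed. Origin: centre of its underside. x axis: short side, pointing away from the saw, towards the bin. y axis: long side. The tote stands in it at the start and at the end.
- tote_grip (a point): Where the tote is gripped: centre of its black handle sleeve, 18 mm thick, 110 mm long, turning easily on a rod along the tote's y axis, 155 mm above the tote's underside, with an upright strap at each end (180 mm apart). The tote hangs level from it and swings like a pendulum when moved briskly; the fingers cannot twist the tote about the rod, only the rim can tip it. In the drip tray this point is 159 mm above the bench. z axis up.
- tote_mid (a point): Middle of the open steel tote, straight below the sleeve and 28 mm above its underside. Tote 0.36 kg; floor 100 x 180 mm from x = -60 to x = +40 mm of this point (tote's x, towards its lip), walls 55 mm high and 2 mm thick; the front wall leans outward by 25 degrees. z axis up.
- tote_lip (a point): The hooking corner under the tote's lip, at the middle of the front edge: from the sleeve centre 67 mm forward (tote's x) and 101 mm down. The lip is a flat flange sticking out 18 mm forward along the whole front edge (180 mm). Hooked, this point lies within a few mm of point bin_rim and turns about the rim's edge bar; swung over by some 110 degrees, everything slides out.
- flat_bar_mid (a point): Centre of an aluminium flat bar offcut, 72 x 30 x 8 mm; lies in the tote.
- angle_mid (a point): An aluminium angle offcut, 70 mm long, legs 26 mm, 4 mm thick; point in the middle of its length and of its 26 mm square envelope; lies in the tote.
- box_tube_mid (a point): Centre of an aluminium square tube offcut, 65 x 26 x 26 mm; lies in the tote.
- round_bar_mid (a point): Centre of an aluminium round bar offcut, 24 mm thick, 62 mm long; lies in the tote.
- angle_plate_mid (a point): Bystander: dark cast angle plate, 100 x 90 x 112 mm; point 50 mm above the middle of its foot.
- roller_mid (a point): Bystander: steel roller standing on end, 72 mm thick, 115 mm high; point 50 mm up its axis.
- oil_bottle_mid (a point): Bystander: white plastic oil bottle, 60 mm thick, 160 mm high; its centre.
- hammer_mid (a point): Bystander: hammer lying flat, about 260 mm long; point at the middle of its length.
- spanner_mid (a point): Bystander: spanner lying flat between bin and drip tray, about 180 mm long and under 10 mm high; point at its middle.
- square_mid (a point): Bystander: try square lying flat, stock 100 mm, blade 90 mm, 16 mm high; point at the middle of the stock.
- clamp_mid (a point): Bystander: dark steel screw clamp lying flat, 160 mm long, 20 mm high; point at the middle of its back bar.
Things that resemble listed ones, but are neither listed nor needed, are in the scene too. What is shaped like the part that bears box_tube_mid but yellow is not meant.

How it is judged:
By the outcome, as a careful person would: the job done as asked, in the order asked, and still so for the second after the job is handed in, with the robot touching nothing.
It also fails if it takes over 72 s, if anything falls off the work surface, if the arm or the gripper's body presses on something with over 40 N, if the wrist force passes 120 N, or if a joint passes its speed limit or range.

ROBOT

A 6-joint arm with a two-finger parallel gripper is mounted at the origin on the work surface. World frame = base frame: x ahead of the robot, y to its left, z up, the work surface at z = 0. Lengths are in mm, angles in rad, forces in N, time in s.
With the tool pointing down it reaches from about 350 to 775 mm from the base axis. Payload 7.3 kg.
Tool frame: the origin (TCP) lies at the very end of the fingers, on their centre line; the grasp point (between the pads) lies 19 mm behind it; z points along the fingers, x is the direction in which the jaws open and shut, and the axes are right-handed (so a half turn about z gives the same grasp; the last joint's range is limited). The gripper opens to 92 mm and grips with 3 to 60 N. Pads are 19 mm wide; open, the fingers measure 130 mm over their backs; the gripper's body (75 mm by 190 mm) begins 47 mm behind the grasp point.
Start: joints at [1.156, 0.342, 1.524, -0, 1.275, -0.146], TCP at [139.411, 506.171, 226.741] pointing down, gripper open.
Joint ranges: [-2.53, 2.53], [-0.77, 2.02], [0.04, 2.7], [-1, 4.14], [0.28, 2.66], [-3.11, 3.11]. Speed limits (rad/s): [2.57, 2.57, 3.14, 3.14, 3.14, 3.14].

INTERFACE

Orientations are given as [roll, pitch, yaw] about the fixed x, y, z axes, in that order (R = Rz(yaw) Ry(pitch) Rx(roll)).
In Python, from plant import bot, capture, camera_params gives the robot as it stands.
- The arm moves only by the shell command python3 -m jog 'ROWS' [OPENING]. ROWS is a JSON object of lists of equal length, an entry for each row: "xyz": the shift along the world's x, y, z as a fraction of full scale, a list of three; "angular": the turn, a rotation vector about the world's x, y, z as a fraction of full scale, a list of three. In form: {"xyz": [[x, y, z], ...], "angular": [[wx, wy, wz], ...]}. A call has 1 to 10 rows; each row shifts and turns the pose as measured when the row begins; what a row does not reach is not made up. Full scale, the value 1, is 2 cm for a shift and 6 degrees for a turn. A row lasts 1/10 s, in which the tool goes at most 50 mm and 8.59 degrees, less where a joint would pass 70% of its speed; a pose out of reach is approached as far as the arm can. A call with a number of a shift or a turn outside -1 to 1 is refused whole. A call with a gripper value outside its range is refused whole. OPENING is the closure, from -1 (fully open) to 1 (shut), set as the call begins (- or left out, the last holds). The fingers move at their own pace and stop on an object; the grip force is fixed at half the most. Time passes only in rows, so rows that do not move let the fingers close. It gives the time, the measured TCP pose, the force and the opening at its end, in the units of the state.
- bot.get_obs(): the state, without advancing time (a new reading comes with each control period).
- capture(name): name is "side" or "top" or "wrist"; returns the picture (480x640x3 uint8, red, green, blue); there is no depth.
- camera_params(name): a dict with "fx", "fy", "cx", "cy" (pixels), "rvec" (rotation vector, rad) and "tvec" (3), from world to camera coordinates, as OpenCV has them. Camera axes: x right, y down, z forward; pixel columns grow to the right and rows downward; lengths in mm; the calibration is good to about 2 mm. The wrist camera is an equidistant fisheye: a pixel r from the principal point sees the ray r / f radians off the axis. A picture is of the moment at which its call begins: read the wrist's pose just before it. camera_params takes no time and is no camera call; for the wrist camera it gives the pose at the moment of the call.
- bot.close_job(): hands the job in, once; it reports no verdict.
The state is a dict: "time": time; "joint_positions": joint angles; "dq": joint speeds; "tau": joint torques, N m; "tool_pos": TCP position; "tcp_rot": TCP orientation; "contact_force": force on the tool from outside, world axes, zero at the start; "moment": the same for the moment, N m; "grip_width": finger opening in mm.
Only numpy, scipy, OpenCV 4.12 (cv2) and the standard library are available. Lean on these libraries where they do the work, as an engineer would, in place of code of your own. Each camera call takes 0.05 s, during which the arm holds its last target.

## Working session

There is one attempt and no reset: what is moved stays moved. The work goes in short steps, Python scripts to look and compute and a shell command to move; the robot and the scene stay as the last step left them, time stands still between calls to the robot, and variables do not carry over. Pictures are saved under pics/ and viewed, and the job is handed in when it is done.

```bash
ls; mkdir -p pics; python3 - <<'E'
from plant import bot,capture,camera_params
import cv2
print(bot.get_obs())
for n in("side","top","wrist"):
    p=camera_params(n);print(n,p)
    im=capture(n);cv2.imwrite(f"pics/{n}0.png",im[:,:,::-1])
E
```

```text
pics
{'time': 0.0, 'joint_positions': array([ 1.15600416e+00,  3.42745481e-01,  1.52498625e+00, -1.45072136e-05,
        1.27541501e+00, -1.46018644e-01]), 'dq': array([-0.00125395,  0.00027407, -0.00052327,  0.00054579, -0.00022906,
       -0.00078287]), 'tau': array([ 2.08888869e-04, -4.31239307e+01, -2.44217670e+01,  7.17663788e-02,
        5.56269858e-02, -1.25376000e-04]), 'tool_pos': array([139.24313438, 505.78424435, 226.04389765]), 'tcp_rot': array([-3.14138026e+00,  1.53956709e-03,  1.30202720e+00]), 'contact_force': array([ 0.11738749,  0.83835229, -0.53389667]), 'moment': array([-0.00406073, -0.01276419, -0.00854623]), 'grip_width': 91.70335739305015}
side {'fx': 592.8551345390608, 'fy': 592.8551345390608, 'cx': 328.3268743477262, 'cy': 238.98677910479304, 'rvec': array([ 2.24489221, -0.51870538,  0.24784369]), 'tvec': array([-575.04255741,  188.38757606, 1389.88871255])}
top {'fx': 622.5518911651453, 'fy': 622.5518911651453, 'cx': 306.862921871364, 'cy': 233.63290059095306, 'rvec': array([ 2.11424326, -2.1390887 ,  0.19794747]), 'tvec': array([-116.80665389,  588.40206315, 1198.63743494])}
wrist {'fx': 371.64829954431775, 'fy': 371.64829954431775, 'cx': 320.2466287090525, 'cy': 239.40744424831584, 'rvec': array([-2.29391902, -1.74747897, -0.26974035]), 'tvec': array([-524.22171857,  -37.58595359,  391.85456642])}
```

View pics/side0.png

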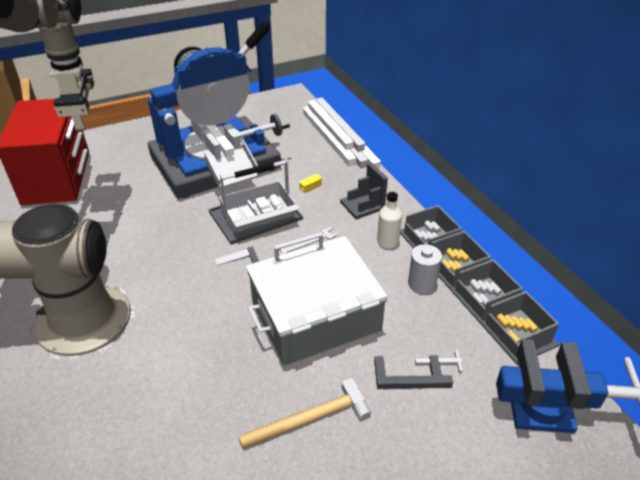

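View pics/top0.png

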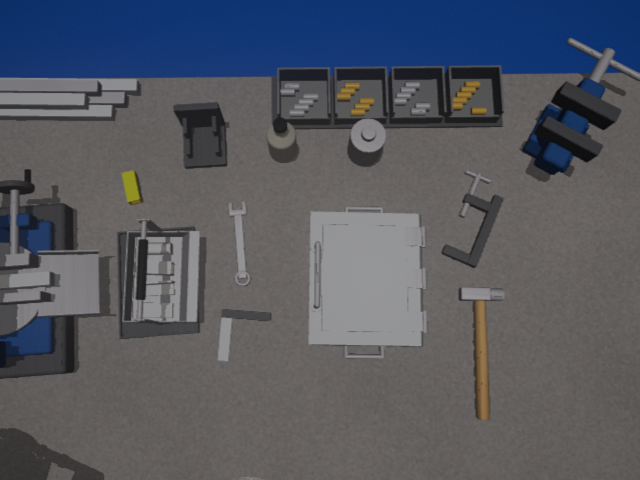

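View pics/wrist0.png

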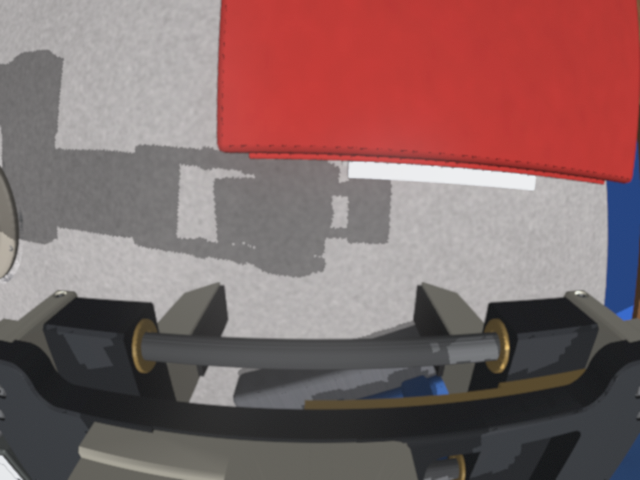

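The side and top views show the bin (lid shut, handle at top px ~(318,274)), and the tote in its tray at ~(160,278). The wrist view shows only the red cabinet. Next I'll enlarge the bin and tote.

```bash
cat > h.py <<'E'
import numpy as np,cv2
from plant import bot,capture,camera_params
def ray(n,uv,P=None):
    p=P or camera_params(n);R=cv2.Rodrigues(p['rvec'])[0];t=p['tvec']
    d=np.array([(uv[0]-p['cx'])/p['fx'],(uv[1]-p['cy'])/p['fy'],1.])
    return -R.T@t,R.T@d
def at(n,uv,z,P=None):
    c,d=ray(n,uv,P);return c+d*(z-c[2])/d[2]
def proj(n,X,P=None):
    p=P or camera_params(n);R=cv2.Rodrigues(p['rvec'])[0]
    q=R@np.array(X,float)+p['tvec'];return np.array([p['fx']*q[0]/q[2]+p['cx'],p['fy']*q[1]/q[2]+p['cy']])
def crop(src,dst,x0,y0,w,h,s):
    im=cv2.imread(src)[y0:y0+h,x0:x0+w];cv2.imwrite(dst,cv2.resize(im,None,fx=s,fy=s,interpolation=cv2.INTER_CUBIC))
def tri(a,b):
    (c1,d1),(c2,d2)=ray(*a),ray(*b)
    A=np.stack([d1,-d2],1);s=np.linalg.lstsq(A,c2-c1,rcond=None)[0]
    p,q=c1+s[0]*d1,c2+s[1]*d2
    return (p+q)/2,np.linalg.norm(p-q)
E
python3 - <<'E'
from h import *
crop('pics/top0.png','pics/c1.png',105,210,120,140,4)
crop('pics/top0.png','pics/c2.png',295,195,145,170,3.5)
crop('pics/side0.png','pics/c3.png',200,140,120,110,5)
crop('pics/side0.png','pics/c4.png',240,220,155,145,4)
for uv in [(0,0),(640,0),(0,480),(320,240)]: print(uv,at('top',uv,0).round())
E
```

```text
(0, 0) [1141.  562.    0.]
(640, 0) [1125. -883.    0.]
(0, 480) [114. 482.   0.]
(320, 240) [ 583. -151.    0.]
```

View pics/c1.png

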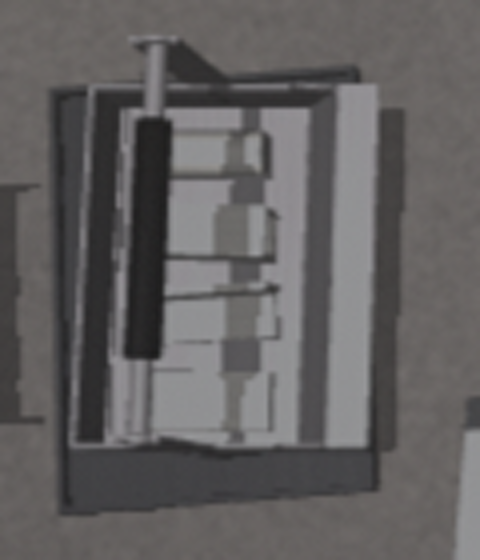

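View pics/c2.png

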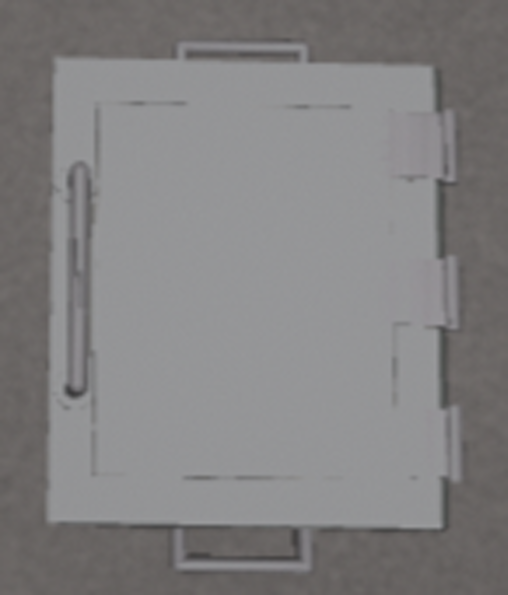

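View pics/c3.png

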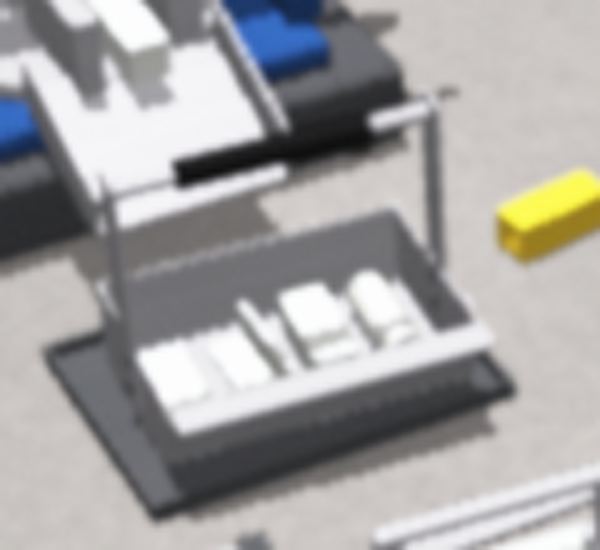

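View pics/c4.png

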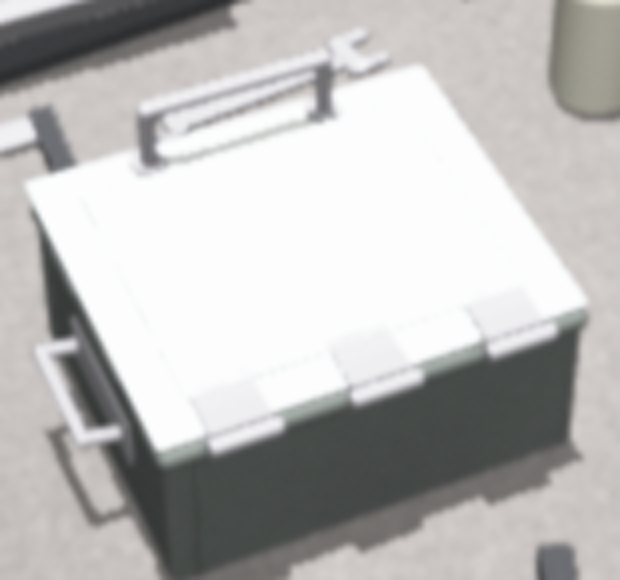

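```bash
python3 - <<'E'
from h import *
c1=lambda x,y:('top',((x+.5)/4-.5+105,(y+.5)/4-.5+210))
c2=lambda x,y:('top',((x+.5)/3.5-.5+295,(y+.5)/3.5-.5+195))
c3=lambda x,y:('side',((x+.5)/5-.5+200,(y+.5)/5-.5+140))
c4=lambda x,y:('side',((x+.5)/4-.5+240,(y+.5)/4-.5+220))
def sh(n,a,b):
    p,e=tri(a,b);print(n,p.round(1),'err',round(e,1));return p
h1=sh('handle hi x',c2(78,168),c4(322,62));h2=sh('handle lo x',c2(76,392),c4(148,110))
TL=sh('TL',c2(55,58),c4(425,68));TR=sh('TR',c2(435,67),c4(588,303));BR=sh('BR',c2(443,528),c4(165,452));BL=sh('BL',c2(48,522),c4(28,185))
print('lid lens',[np.linalg.norm(a-b).round(1) for a,b in((TL,TR),(TL,BL),(BL,BR),(TR,BR))])
s1=sh('sleeve hi',c1(153,118),c3(370,125));s2=sh('sleeve lo',c1(143,358),c3(180,172))
print('mid',(s1+s2)/2)
for q in [(52,90),(357,68),(378,490),(62,513)]: print('tray',at(*c1(*q),12).round(1))
for q in [(92,86),(378,86),(366,447),(70,447)]: print('tote rim',at(*c1(*q),59).round(1))
for q in [(55,58),(435,67),(443,528),(48,522)]: print('lid',at(*c2(*q),118).round(1))
for q in [(78,168),(76,392)]: print('handle',at(*c2(*q),166).round(1))
for q in [(153,118),(143,358)]: print('sleeve',at(*c1(*q),168).round(1))
E
```

```text
handle hi x [ 549.  -141.3  166. ] err 0.7
handle lo x [ 436.6 -139.7  170.3] err 7.9
TL [ 619.5 -131.4  126. ] err 5.0
TR [ 612.2 -338.8  122.6] err 3.6
BR [ 365.  -332.5  120.1] err 5.0
BL [ 369.7 -124.1  126.9] err 3.2
lid lens [np.float64(207.6), np.float64(250.0), np.float64(208.5), np.float64(247.2)]
sleeve hi [561.5 176.7 162.8] err 2.8
sleeve lo [452.9 176.3 165.1] err 5.2
mid [507.16291462 176.52241111 163.93793568]
tray [602.5 269.9  12. ]
tray [612.4 111.5  12. ]
tray [394.9  96.3  12. ]
tray [385.3 255.4  12. ]
tote rim [595.3 235.6  59. ]
tote rim [593.7  92.3  59. ]
tote rim [414.3  94.6  59. ]
tote rim [416.  239.1  59. ]
lid [ 618.9 -130.7  118. ]
lid [ 611.4 -339.   118. ]
lid [ 362.6 -332.1  118. ]
lid [ 368.2 -123.7  118. ]
handle [ 549.4 -141.4  166. ]
handle [ 433.1 -138.7  166. ]
sleeve [559.2 175.7 168. ]
sleeve [450.1 176.2 168. ]
```

```bash
python3 - <<'E'
from h import *
crop('pics/side0.png','pics/c5.png',0,0,150,150,5)
E
```

```text
(no output)
```

View pics/c5.png

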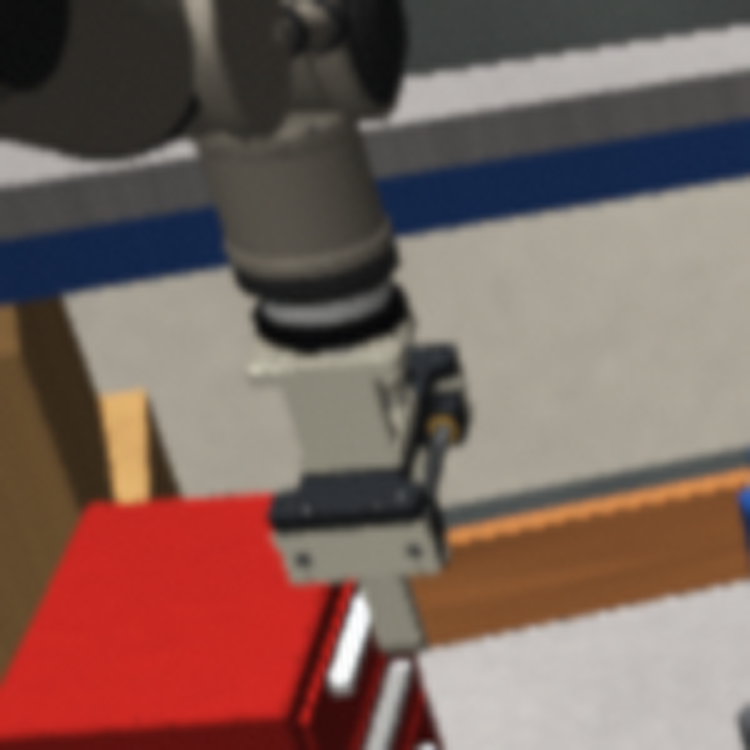

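```bash
python3 - <<'E'
from h import *
from scipy.spatial.transform import Rotation as Ro
o=bot.get_obs();p=camera_params('wrist')
Rt=Ro.from_euler('xyz',o['tcp_rot']).as_matrix();t=o['tool_pos']
Rc=cv2.Rodrigues(p['rvec'])[0]
c=-Rc.T@p['tvec'];print('cam in tool',(Rt.T@(c-t)).round(1));print('cam axes in tool\n',(Rt.T@Rc.T).round(3))
def pw(X):
    q=Rc@(Rt@np.array(X,float)+t)+p['tvec'];r=np.hypot(q[0],q[1]);th=np.arctan2(r,q[2]);k=p['fx']*th/r
    return (k*q[0]+p['cx'],k*q[1]+p['cy'])
im=cv2.imread('pics/wrist0.png')
for a in(0,19,66,106):
  for j in(-95,-65,-46,46,65,95):
    for w in (37.5,-37.5,9.5,-9.5):
      u,v=pw((j,w,-a))
      if 0<=u<640 and 0<=v<480 :
        cv2.circle(im,(int(u),int(v)),4,(0,255-a*2,255),-1);cv2.putText(im,f"{j},{w:.0f},{a}",(int(u),int(v)),0,.35,(255,0,255),1)
cv2.imwrite('pics/w1.png',im)
E
```

```text
cam in tool [-1.000e-01 -8.280e+01 -1.581e+02]
cam axes in tool
 [[ 1.    -0.     0.   ]
 [ 0.     0.953  0.303]
 [-0.    -0.303  0.953]]
```

View pics/w1.png

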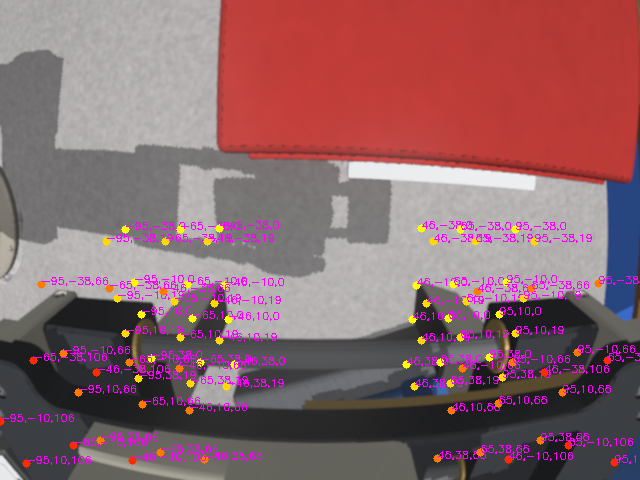

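The wrist overlay confirms that the wide side of the gripper body lies along the jaws, with housing corners at (60,290) and (580,290). I'll start towards the lid handle.

```bash
python3 -m jog '{"xyz":[[0.6,-0.9,0.1],[0.6,-1,0.1],[0.6,-1,0.1],[0.6,-1,0.1],[0.6,-1,0],[0.6,-1,0],[0.6,-1,0],[0.6,-1,0],[0.6,-1,0],[0.6,-1,0]],"angular":[[0,0,0.25],[0,0,0.25],[0,0,0.25],[0,0,0.25],[0,0,0.25],[0,0,0.25],[0,0,0.25],[0,0,0.25],[0,0,0.2],[0,0,0.2]]}'
```

```text
time: 1.15
tool_pos: [260.3, 300.8, 231.7]
tcp_rot: [-3.139, 0.005, 1.569]
contact_force: [0.3, -0.2, -0.5]
grip_width: 92.0
```

```bash
python3 -m jog '{"xyz":[[0.6,-1,0],[0.6,-1,0],[0.6,-1,0],[0.6,-1,0],[0.6,-1,0],[0.6,-1,0],[0.6,-1,0],[0.6,-1,0],[0.6,-1,0],[0.6,-1,0]],"angular":[[0,0,-0.1],[0,0,-0.1],[0,0,-0.1],[0,0,0],[0,0,0],[0,0,0],[0,0,0],[0,0,0],[0,0,0],[0,0,0]]}'
python3 -m jog '{"xyz":[[0.5,-1,0],[0.5,-1,0],[0.5,-1,0],[0.5,-1,0],[0.5,-1,0],[0.5,-1,0],[0.5,-1,0],[0.5,-1,0],[0.5,-1,0],[0.5,-1,0]],"angular":[[0,0,0],[0,0,0],[0,0,0],[0,0,0],[0,0,0],[0,0,0],[0,0,0],[0,0,0],[0,0,0],[0,0,0]]}'
```

```text
time: 2.15
tool_pos: [382.8, 91.3, 230.7]
tcp_rot: [-3.137, 0.006, 1.537]
contact_force: [0.3, 0.7, 0.2]
grip_width: 92.0
time: 3.15
tool_pos: [484.7, -117.7, 228.8]
tcp_rot: [-3.133, 0.005, 1.535]
contact_force: [0.7, 0.2, 0.3]
grip_width: 92.1
```

```bash
python3 -m jog '{"xyz":[[0.2,-0.8,-0.2],[0.1,-0.3,-0.8],[0,0,-1],[0,0,-0.5]],"angular":[[0,0,0],[0,0,0],[0,0,0],[0,0,0]]}'
python3 - <<'E'
from h import *
from scipy.spatial.transform import Rotation as Ro
o=bot.get_obs();print(o['tool_pos'],o['tcp_rot'])
im=capture('wrist')[:,:,::-1].copy();cv2.imwrite('pics/w2.png',im)
E
```

```text
time: 3.55
tool_pos: [491.7, -143.9, 176.8]
tcp_rot: [-3.134, 0.006, 1.532]
contact_force: [0.5, 0.3, -0.4]
grip_width: 92.1
[ 491.67200969 -143.93444751  176.83041217] [-3.13386587  0.00551604  1.53244338]
```

View pics/w2.png

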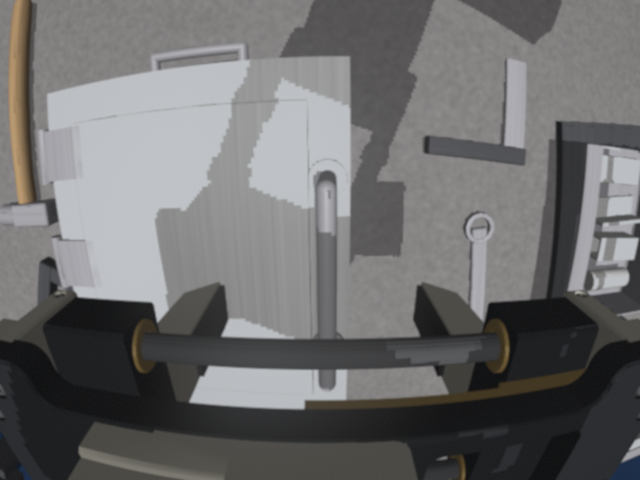

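The handle bar runs vertically at column ~327, centred between the fingers. Down and grip.

```bash
python3 -m jog '{"xyz":[[0,0.15,-0.8],[0,0,-0.8]],"angular":[[0.1,0,0.05],[0,0,0]]}'
python3 -m jog '{"xyz":[[0,0,0],[0,0,0],[0,0,0],[0,0,0],[0,0,0]],"angular":[[0,0,0],[0,0,0],[0,0,0],[0,0,0],[0,0,0]]}' 1
```

```text
time: 3.8
tool_pos: [492.0, -140.7, 144.8]
tcp_rot: [-3.135, -0.005, 1.539]
contact_force: [-0.2, -0.3, 0.2]
grip_width: 91.8
time: 4.3
tool_pos: [492.3, -140.2, 146.6]
tcp_rot: [-3.136, -0.004, 1.54]
contact_force: [0.3, 0.6, 0.8]
grip_width: 56.8
```

```bash
python3 -m jog '{"xyz":[[0,0,0],[0,0,0],[0,0,0],[0,0,0],[0,0,0],[0,0,0],[0,0,0]],"angular":[[0,0,0],[0,0,0],[0,0,0],[0,0,0],[0,0,0],[0,0,0],[0,0,0]]}' 1
```

```text
time: 5.0
tool_pos: [492.6, -140.7, 147.5]
tcp_rot: [-3.137, -0.003, 1.54]
contact_force: [-0.7, 0.9, 0.9]
grip_width: 8.7
```

```bash
python3 -m jog '{"xyz":[[-0.01,-0.27,0.93],[-0.01,-0.36,0.9],[-0.01,-0.45,0.86],[-0.02,-0.53,0.81],[-0.02,-0.6,0.76],[-0.02,-0.67,0.7]],"angular":[[0,0,0],[0,0,0],[0,0,0],[0,0,0],[0,0,0],[0,0,0]]}'
```

```text
time: 5.6
tool_pos: [490.9, -196.3, 244.4]
tcp_rot: [-3.133, -0.011, 1.542]
contact_force: [3.9, -1.9, -7.5]
grip_width: 9.0
```

```bash
python3 -m jog '{"xyz":[[-0.02,-0.72,0.63],[-0.02,-0.79,0.56],[-0.02,-0.84,0.47],[-0.02,-0.89,0.39],[-0.03,-0.92,0.31],[-0.03,-0.95,0.22],[-0.03,-0.96,0.13]],"angular":[[0,0,0],[0,0,0],[0,0,0],[0,0,0],[0,0,0],[0,0,0],[0,0,0]]}'
```

```text
time: 6.3
tool_pos: [487.7, -311.7, 301.0]
tcp_rot: [-3.132, -0.032, 1.547]
contact_force: [0.1, 3.0, -1.3]
grip_width: 8.7
```

```bash
python3 -m jog '{"xyz":[[-0.03,-0.97,0.03],[-0.03,-0.97,-0.04],[-0.03,-0.96,-0.14],[-0.03,-0.95,-0.23],[-0.03,-0.92,-0.32],[-0.01,-0.4,-0.15]],"angular":[[0,0.1,0],[0,0.1,0],[0,0.1,0],[0,0,0],[0,0,0],[0,0,0]]}'
```

```text
time: 6.9
tool_pos: [484.2, -413.2, 285.8]
tcp_rot: [-3.099, -0.045, 1.548]
contact_force: [-3.7, 26.8, 22.7]
grip_width: 9.2
```

```bash
python3 -m jog '{"xyz":[[0,0.1,0],[0,0,0],[0,0,0],[0,0,0]],"angular":[[-0.2,0,0],[-0.2,0.2,0],[0,0.2,0],[0,0,0]]}' 0.4
python3 - <<'E'
from h import *
cv2.imwrite('pics/side1.png',capture('side')[:,:,::-1])
crop('pics/side1.png','pics/c6.png',230,60,180,300,2.6) if 0 else crop('pics/side1.png','pics/c6.png',200,60,240,220,3)
E
```

```text
time: 7.3
tool_pos: [484.1, -411.9, 284.9]
tcp_rot: [-3.054, 0.0, 1.547]
contact_force: [0.4, 0.0, 0.1]
grip_width: 27.5
```

View pics/c6.png

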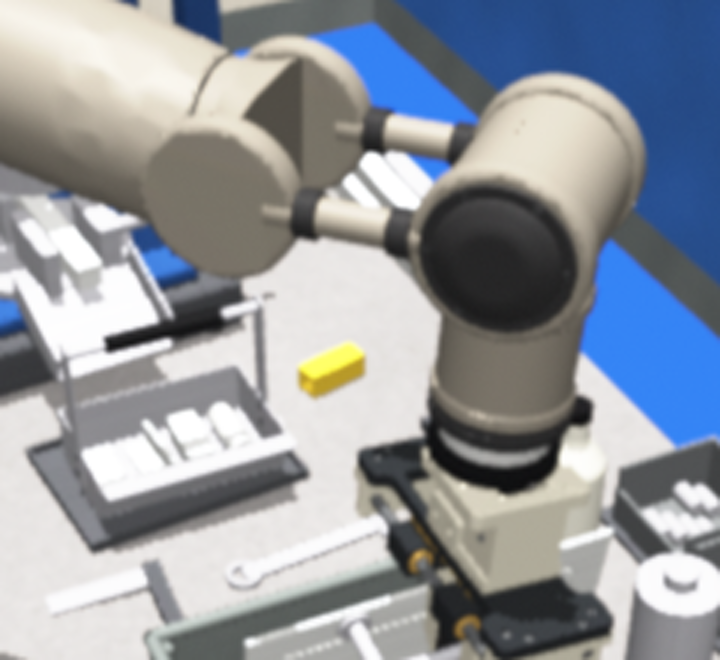

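Lid is back at its stop and the fingers are free (27 mm open, no force). Lift off and move back to the tote.

```bash
python3 -m jog '{"xyz":[[0,0,0.8],[0,0,1],[0,0,0.8],[0,0.5,0.3],[-0.2,1,0.1],[-0.2,1,0],[-0.2,1,0],[-0.2,1,0],[-0.2,1,0],[-0.2,1,0]],"angular":[[0,0,0],[0,0,0],[0,-0.2,0],[0,-0.2,0],[0,-0.2,0],[0,-0.2,0],[0,0,0],[0,0,0],[0,0,0],[0,0,0]]}'
```

```text
time: 8.35
tool_pos: [457.4, -275.5, 343.7]
tcp_rot: [3.135, -0.006, 1.544]
contact_force: [0.7, -0.3, -0.9]
grip_width: 27.5
```

```bash
python3 -m jog '{"xyz":[[-0.2,1,0],[-0.1,1,0],[0,1,0],[0,1,0],[0,1,0],[0,1,0],[0,1,0],[0,1,0],[0,1,0],[0,1,0]],"angular":[[0,0,0],[0,0,0],[0,0,0],[0,0,0],[0,0,0],[0,0,0],[0,0,0],[0,0,0],[0,0,0],[0,0,0]]}' -0.5
```

```text
time: 9.35
tool_pos: [443.9, -60.1, 342.5]
tcp_rot: [3.124, -0.011, 1.54]
contact_force: [-0.8, -0.0, 0.6]
grip_width: 69.5
```

```bash
python3 -m jog '{"xyz":[[0.3,1,-0.5],[0.3,1,-0.6],[0.3,1,-0.6],[0.3,1,-0.6],[0.3,1,-0.6],[0.3,1,-0.6],[0.3,1,-0.6],[0.3,1,-0.6],[0.3,1,-0.6],[0.3,1,-0.6]],"angular":[[0,0,0.02],[0,0.1,0.02],[0,0.1,0.02],[0,0.1,0.02],[0,0,0.02],[0,0,0.02],[0,0,0.02],[0,0,0.02],[0,0,0.02],[0,0,0.02]]}' -0.5
python3 - <<'E'
from h import *
cv2.imwrite('pics/wrist3.png',capture('wrist')[:,:,::-1])
cv2.imwrite('pics/top1.png',capture('top')[:,:,::-1])
cv2.imwrite('pics/side2.png',capture('side')[:,:,::-1])
crop('pics/top1.png','pics/c7.png',290,190,200,180,4)
crop('pics/side2.png','pics/c8.png',220,190,200,180,4)
E
```

```text
time: 10.35
tool_pos: [497.2, 152.5, 221.6]
tcp_rot: [-3.141, -0.018, 1.557]
contact_force: [0.4, -0.2, -0.6]
grip_width: 68.7
```

View pics/wrist3.png

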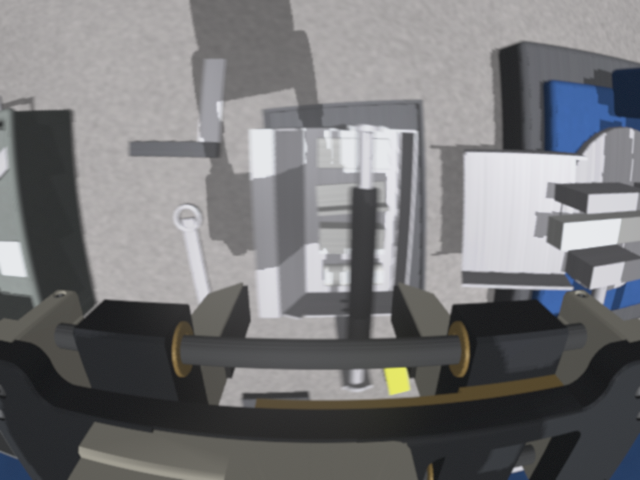

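View pics/c7.png

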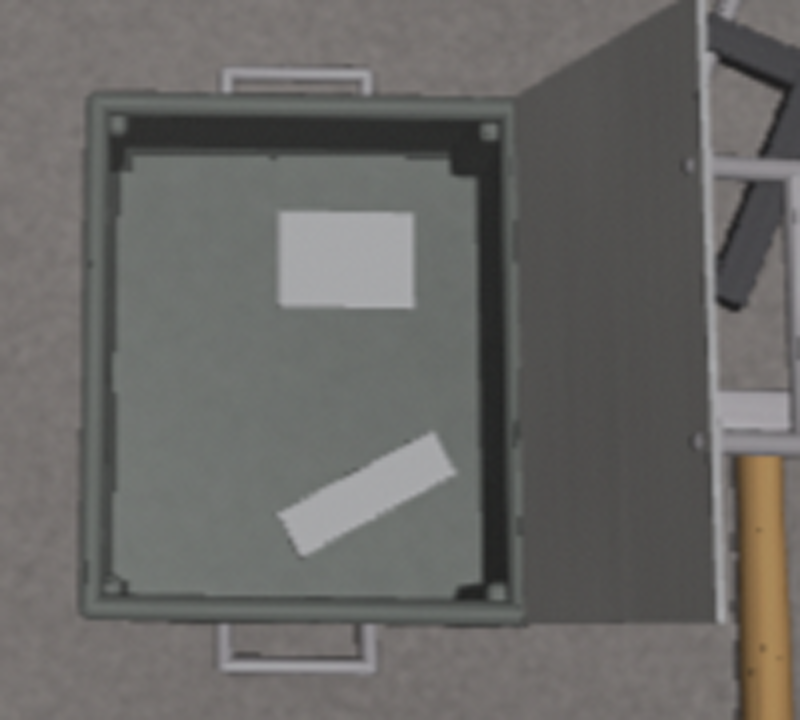

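View pics/c8.png

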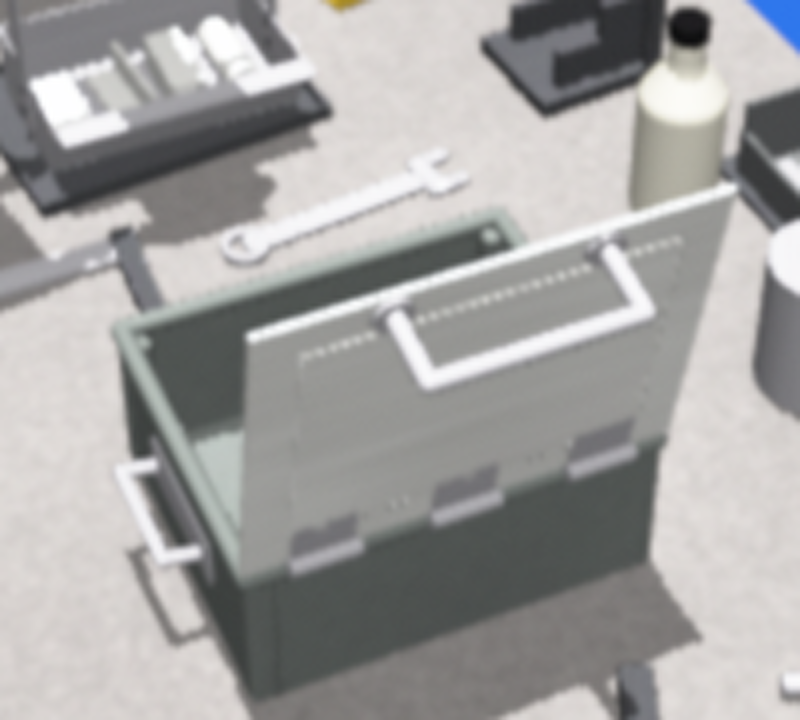

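The lid leans back at its stop. The bin rim's left bar runs in the crop from (97,95) to (92,615), and the sleeve sits in the wrist view at column ~362. Computing.

```bash
python3 - <<'E'
from h import *
T=lambda x,y:('top',((x+.5)/4-.5+290,(y+.5)/4-.5+190))
for n,q in dict(TLc=(97,103),BLc=(92,608),TRc=(505,108),BRc=(514,614),TLo=(88,95),BLo=(80,617),TRo=(513,100),BRo=(523,623)).items(): print(n,at(*T(*q),112).round(1))
for n,q in dict(lidTop1=(698,0),lidTop2=(720,622)).items(): print(n,at(*T(*q),320).round(1))
p=camera_params('wrist');R=cv2.Rodrigues(p['rvec'])[0]
def wat(uv,z):
    d=np.array([uv[0]-p['cx'],uv[1]-p['cy']]);r=np.hypot(*d);th=r/p['fx']
    v=R.T@np.array([*(np.sin(th)*d/r),np.cos(th)]);c=-R.T@p['tvec'];return c+v*(z-c[2])/v[2]
for uv in [(366,190),(359,300),(361,327)]: print('sleeve w',wat(uv,159).round(1))
for uv in [(250,130),(259,316)]: print('lip edge w',wat(uv,59).round(1))
E
```

```text
TLc [ 611.9 -137.4  112. ]
BLc [ 372.1 -131.7  112. ]
TRc [ 607.2 -334.   112. ]
BRc [ 367.1 -327.7  112. ]
TLo [ 615.9 -133.1  112. ]
BLo [ 368.1 -126.1  112. ]
TRo [ 611.1 -338.   112. ]
BRo [ 362.9 -331.7  112. ]
lidTop1 [ 606.5 -375.   320. ]
lidTop2 [ 361.7 -369.3  320. ]
sleeve w [453.1 181.4 159. ]
sleeve w [526.7 178.7 159. ]
sleeve w [547.9 180.8 159. ]
lip edge w [416.1  95.7  59. ]
lip edge w [593.9  93.3  59. ]
```

```bash
python3 -m jog '{"xyz":[[0.2,0.7,0],[0.1,0.6,-0.5],[0,0,-1],[0,0,-1],[0,0,-1],[0,0,-0.3]],"angular":[[-0.17,0,0.05],[0,0,0],[0,0,0],[0,0,0],[0,0,0],[0,0,0]]}' -0.3
python3 - <<'E'
from h import *
cv2.imwrite('pics/wrist4.png',capture('wrist')[:,:,::-1])
E
```

```text
time: 11.1
tool_pos: [502.1, 176.7, 145.4]
tcp_rot: [3.136, -0.002, 1.561]
contact_force: [0.5, 0.1, -0.1]
grip_width: 59.9
```

View pics/wrist4.png

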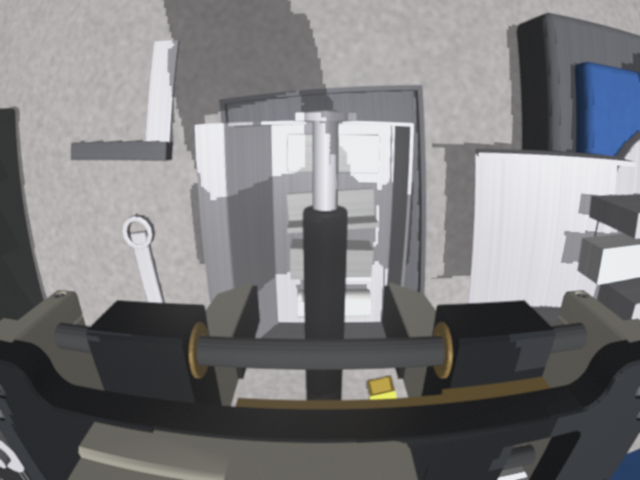

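The sleeve is centred between the pads (column 325). Close.

```bash
python3 -m jog '{"xyz":[[0,0.05,0],[0,0,0],[0,0,0],[0,0,0],[0,0,0],[0,0,0],[0,0,0]],"angular":[[0,0,0],[0,0,0],[0,0,0],[0,0,0],[0,0,0],[0,0,0],[0,0,0]]}' 1
```

```text
time: 11.85
tool_pos: [503.9, 178.0, 149.1]
tcp_rot: [3.13, -0.005, 1.56]
contact_force: [0.3, 1.5, -2.0]
grip_width: 17.0
```

```bash
python3 -m jog '{"xyz":[[0,0,0.2],[0,0,0.4],[0,0,0.6],[0,0,0.7],[0,0,0.7],[0,0,0.6],[0,0,0.4],[0,0,0.2]],"angular":[[0,0,0],[0,0,0],[0,0,0],[0,0,0],[0,0,0],[0,0,0],[0,0,0],[0,0,0]]}'
python3 - <<'E'
from h import *
cv2.imwrite('pics/side3.png',capture('side')[:,:,::-1])
crop('pics/side3.png','pics/c9.png',180,90,180,140,4)
E
```

```text
time: 12.65
tool_pos: [499.2, 176.5, 225.0]
tcp_rot: [-3.139, -0.0, 1.56]
contact_force: [0.1, 0.1, -6.5]
grip_width: 16.9
```

View pics/c9.png

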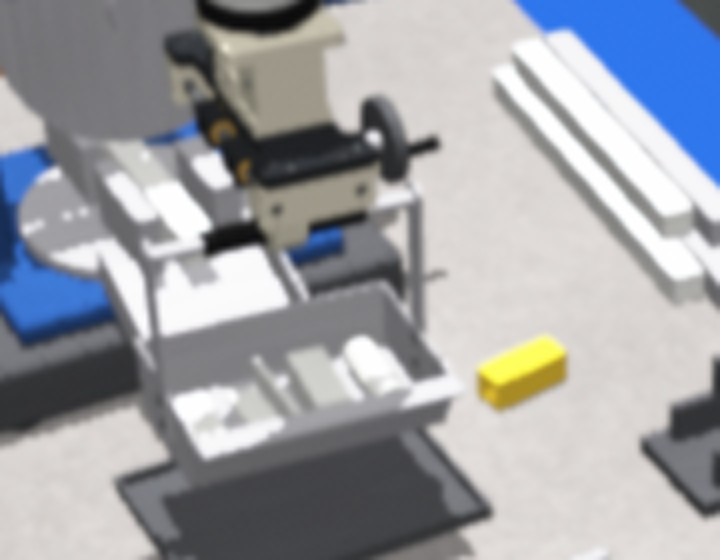

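```bash
python3 -m jog '{"xyz":[[0,-0.05,0],[0,-0.15,0],[0,-0.25,0],[0,-0.4,0],[-0.02,-0.55,0],[-0.02,-0.65,0],[-0.02,-0.75,0],[-0.02,-0.76,0],[-0.02,-0.76,0],[-0.02,-0.76,0]],"angular":[[0,0,0],[0,0,-0.02],[0,0,-0.02],[0,0,-0.02],[0,0,-0.02],[0,0,-0.02],[0,0,-0.02],[0,0,0],[0,0,0],[0,0,0]]}'
```

```text
time: 13.7
tool_pos: [494.9, 66.3, 222.9]
tcp_rot: [-3.135, 0.002, 1.547]
contact_force: [0.2, -0.1, -7.0]
grip_width: 17.2
```

```bash
python3 -m jog '{"xyz":[[0,-0.76,0],[0,-0.76,0],[0,-0.76,0],[0,-0.75,0],[0,-0.65,0],[0,-0.55,0],[0,-0.4,0],[0,-0.25,0],[0,-0.15,0],[0,-0.05,0]],"angular":[[0,0,0],[0,0,0],[0,0,0],[0,0,0],[0,0,0],[0,0,0],[0,0,0],[0,0,0],[0,0,0],[0,0,0]]}'
python3 - <<'E'
from h import *
cv2.imwrite('pics/side4.png',capture('side')[:,:,::-1])
cv2.imwrite('pics/top4.png',capture('top')[:,:,::-1])
cv2.imwrite('pics/wrist5.png',capture('wrist')[:,:,::-1])
crop('pics/side4.png','pics/c10.png',210,130,200,150,4)
crop('pics/top4.png','pics/c11.png',190,170,200,150,4)
E
```

```text
time: 14.7
tool_pos: [492.8, -48.6, 223.2]
tcp_rot: [-3.135, 0.003, 1.539]
contact_force: [-0.1, 0.2, -6.9]
grip_width: 17.1
```

View pics/c10.png

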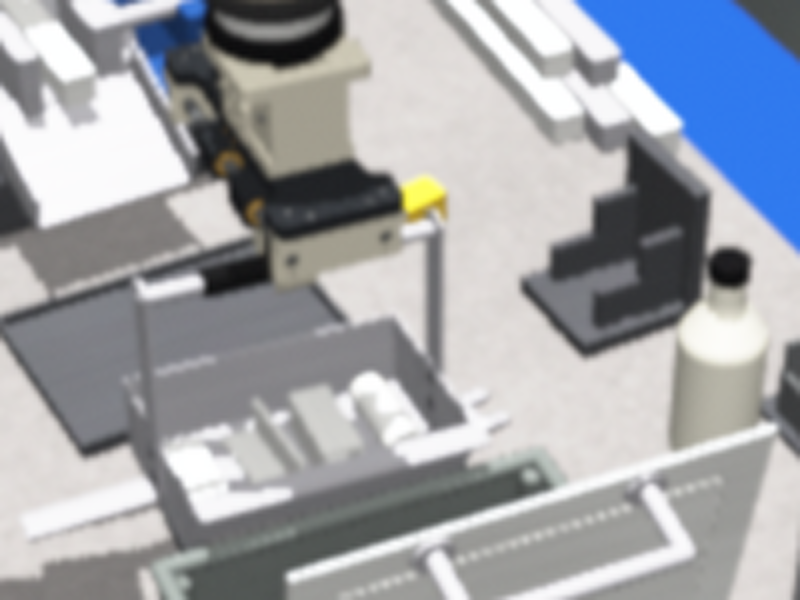

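View pics/c11.png

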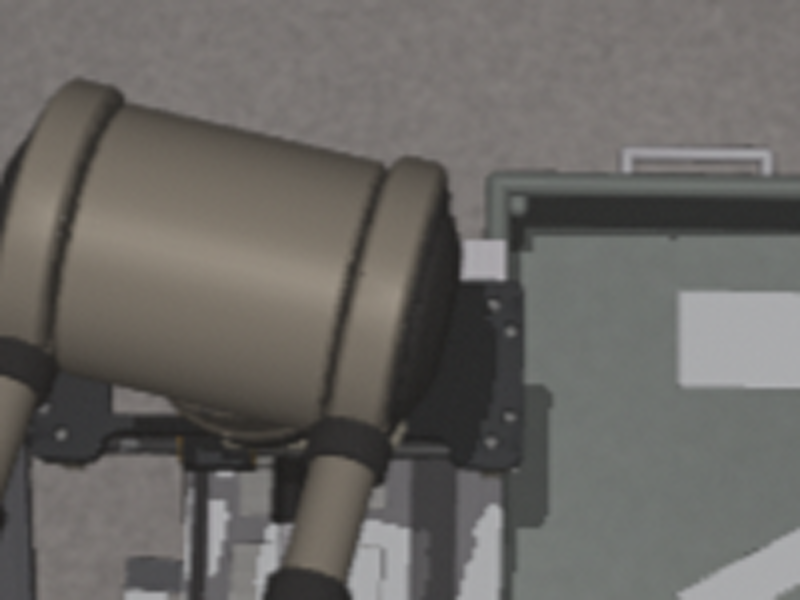

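View pics/wrist5.png

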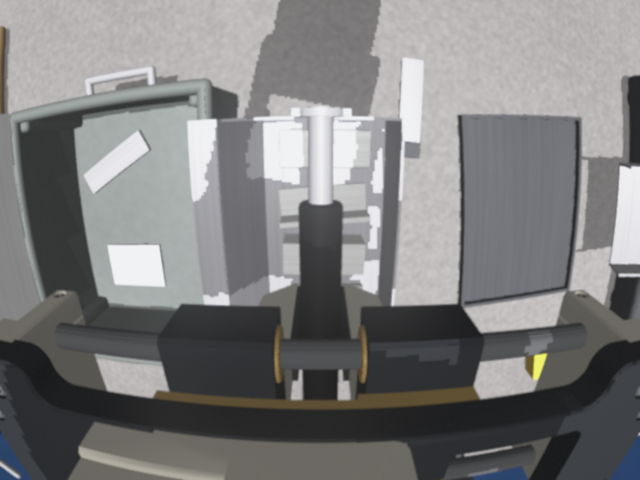

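```bash
cat >> h.py <<'E'
def wat(uv,z):
    p=camera_params('wrist');R=cv2.Rodrigues(p['rvec'])[0]
    d=np.array([uv[0]-p['cx'],uv[1]-p['cy']]);r=np.hypot(*d);th=r/p['fx']
    v=R.T@np.array([*(np.sin(th)*d/r),np.cos(th)]);c=-R.T@p['tvec'];return c+v*(z-c[2])/v[2]
E
python3 - <<'E'
from h import *
z=bot.get_obs()['tool_pos'][2]+10-101+2
print(z)
print('flange top',at('top',(190+507/4,170+260/4),z).round(1))
for uv in [(188,122),(203,303)]: print('flange w',wat(uv,z).round(1))
for uv in [(210,82)]: print('rim corner w',wat(uv,113).round(1))
print('rear', wat((401,123),z).round(1))
E
```

```text
134.21470525322852
flange top [ 569.3 -141.9  134.2]
flange w [ 401.2 -136.1  134.2]
flange w [ 536.7 -140.6  134.2]
rim corner w [ 372.1 -125.1  113. ]
rear [408.6   7.9 134.2]
```

```bash
python3 -m jog '{"xyz":[[0,0,-0.3],[0,0,-0.35],[0,0,-0.15]],"angular":[[0,0,0.03],[0,0,0],[0,0,0]]}'
python3 -m jog '{"xyz":[[0,0,-0.1],[0,0,-0.05]],"angular":[[0,0,0],[0,0,0]]}'
```

```text
time: 15.15
tool_pos: [492.9, -47.1, 206.2]
tcp_rot: [-3.136, 0.003, 1.545]
contact_force: [-0.9, 0.6, -6.2]
grip_width: 16.8
time: 15.35
tool_pos: [492.6, -46.7, 202.2]
tcp_rot: [-3.134, 0.003, 1.545]
contact_force: [0.8, 1.8, -5.0]
grip_width: 17.1
```

```bash
python3 -m jog '{"xyz":[[0,-0.3,0.05],[0,-0.2,0.05],[0,-0.2,0]],"angular":[[0,0,0],[0,0,0],[0,0,0]]}'
python3 - <<'E'
from h import *
cv2.imwrite('pics/side5.png',capture('side')[:,:,::-1])
crop('pics/side5.png','pics/c12.png',210,130,200,150,4)
E
```

```text
time: 15.65
tool_pos: [492.3, -59.9, 205.2]
tcp_rot: [-3.134, -0.0, 1.546]
contact_force: [-7.2, 9.2, 5.4]
grip_width: 17.0
```

View pics/c12.png

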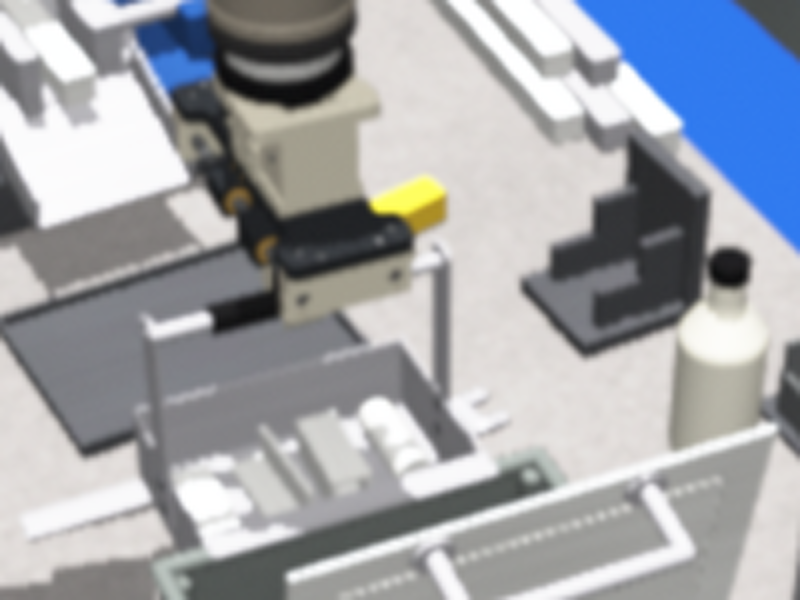

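The lip is hooked: the wall touches the bar (+9 N in y), and the tote is centred on the rim at x=492. Starting the swing on the arc about the rim bar.

```bash
python3 -m jog '{"xyz":[[0,-0.42,0.28],[-0.01,-0.46,0.25],[-0.01,-0.5,0.2],[-0.01,-0.51,0.16]],"angular":[[0,0,0],[0,0,0],[0,0,0],[0,0,0]]}'

```

```text
time: 16.1
tool_pos: [491.8, -100.0, 225.2]
tcp_rot: [-3.135, -0.001, 1.547]
contact_force: [0.0, 1.2, -5.6]
grip_width: 17.2
```

```bash
python3 -m jog '{"xyz":[[-0.01,-0.52,0],[-0.01,-0.53,0],[-0.02,-0.55,-0.02],[-0.02,-0.55,-0.04]],"angular":[[0.1,0,0],[0.1,0,0],[0.1,0,0],[0.1,0,0]]}'
python3 - <<'E'
from h import *
cv2.imwrite('pics/side6.png',capture('side')[:,:,::-1])
crop('pics/side6.png','pics/c13.png',210,100,200,150,4)
E
```

```text
time: 16.5
tool_pos: [490.8, -146.1, 229.1]
tcp_rot: [-3.139, -0.045, 1.546]
contact_force: [0.8, 2.5, -4.2]
grip_width: 17.2
```

View pics/c13.png

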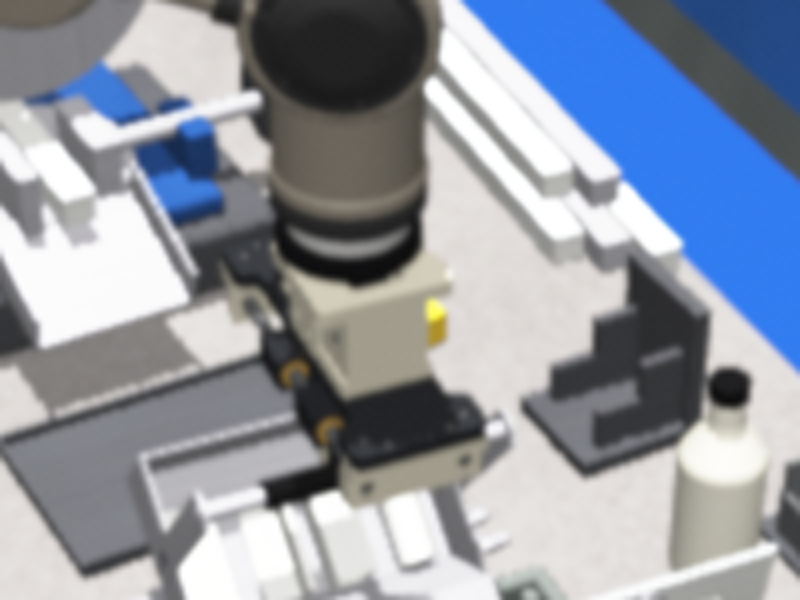

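```bash
python3 -m jog '{"xyz":[[-0.01,-0.5,-0.15],[-0.01,-0.48,-0.18],[-0.01,-0.46,-0.2],[-0.01,-0.44,-0.25]],"angular":[[0.15,0,0],[0.15,0,0],[0.15,0,0],[0.15,0,0]]}'
```

```text
time: 16.95
tool_pos: [489.9, -189.1, 216.5]
tcp_rot: [-3.141, -0.107, 1.545]
contact_force: [-3.0, 1.1, 4.1]
grip_width: 17.1
```

```bash
python3 -m jog '{"xyz":[[-0.01,-0.44,-0.32],[-0.01,-0.42,-0.35],[-0.01,-0.38,-0.38],[-0.01,-0.34,-0.4]],"angular":[[0.05,0,0],[0.05,0,0],[0,0,0],[0,0,0]]}'
python3 - <<'E'
from h import *
cv2.imwrite('pics/side7.png',capture('side')[:,:,::-1])
crop('pics/side7.png','pics/c14.png',210,110,200,150,4)
E
```

```text
time: 17.35
tool_pos: [489.0, -227.9, 187.4]
tcp_rot: [3.139, -0.112, 1.543]
contact_force: [-3.3, -1.1, 3.5]
grip_width: 17.2
```

View pics/c14.png

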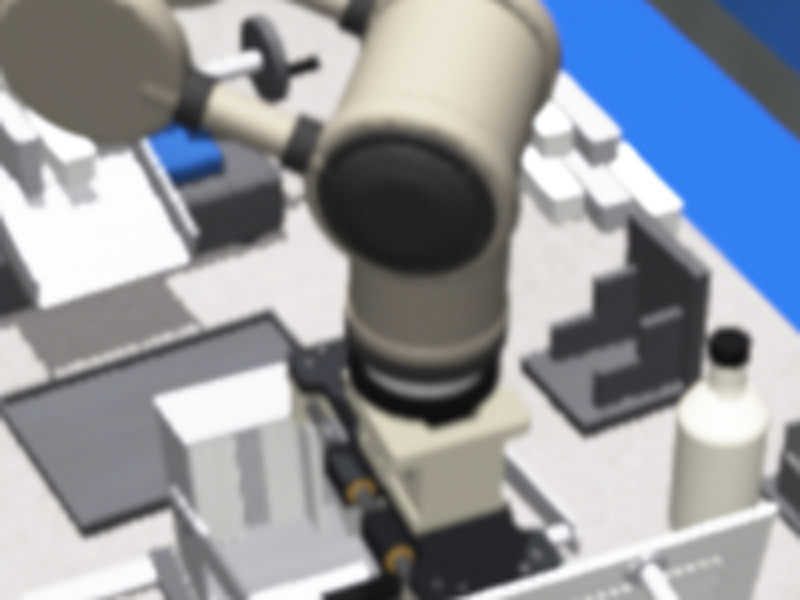

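```bash
python3 -m jog '{"xyz":[[-0.01,-0.25,-0.42],[-0.01,-0.2,-0.42]],"angular":[[0.05,0,0],[0.05,0,0]]}'
python3 - <<'E'
from h import *
cv2.imwrite('pics/side8.png',capture('side')[:,:,::-1])
crop('pics/side8.png','pics/c15.png',210,130,200,150,4)
cv2.imwrite('pics/wrist8.png',capture('wrist')[:,:,::-1])
cv2.imwrite('pics/top8.png',capture('top')[:,:,::-1])
crop('pics/top8.png','pics/c16.png',260,170,200,150,4)
E
```

```text
time: 17.6
tool_pos: [489.1, -242.0, 169.3]
tcp_rot: [3.137, -0.115, 1.542]
contact_force: [-2.7, -5.3, 4.3]
grip_width: 17.0
```

View pics/c15.png

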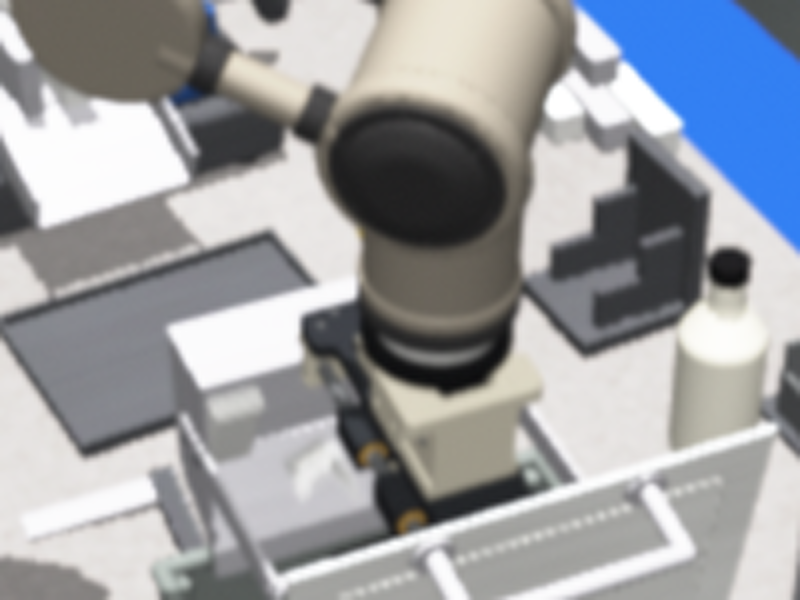

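View pics/wrist8.png

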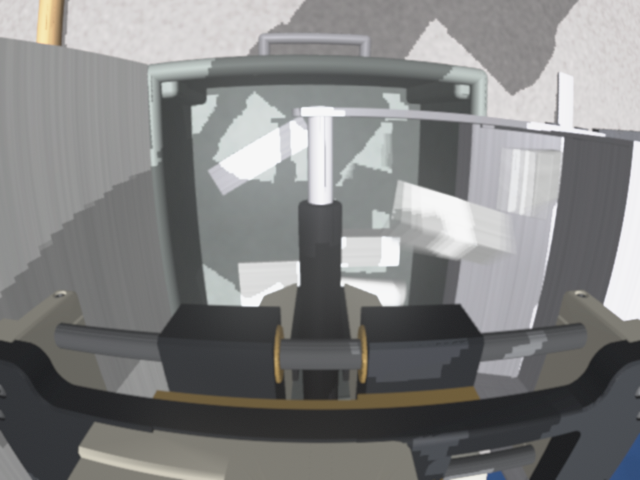

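View pics/c16.png

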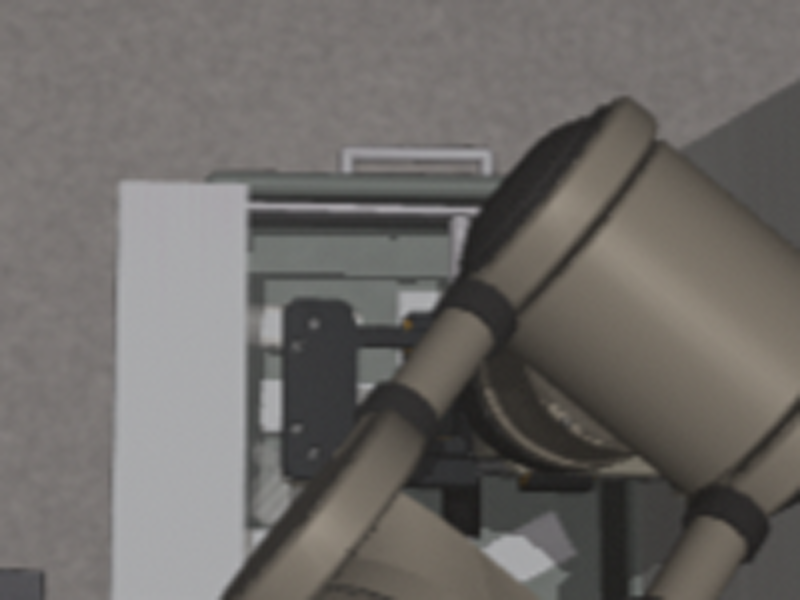

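Pieces are sliding out: one is in flight at wrist (450,215), and one is still on the front wall at (535,180). I'll wait a moment and look again.

```bash
python3 -m jog '{"xyz":[[0,0,-0.1],[0,0,-0.1],[0,0,-0.1]],"angular":[[0,0,0],[0,0,0],[0,0,0]]}'
python3 - <<'E'
from h import *
cv2.imwrite('pics/side9.png',capture('side')[:,:,::-1])
crop('pics/side9.png','pics/c17.png',210,130,200,150,4)
cv2.imwrite('pics/wrist9.png',capture('wrist')[:,:,::-1])
E
```

```text
time: 18.05
tool_pos: [489.6, -246.5, 162.2]
tcp_rot: [3.135, -0.108, 1.541]
contact_force: [-2.4, -6.0, 2.5]
grip_width: 16.7
```

View pics/c17.png

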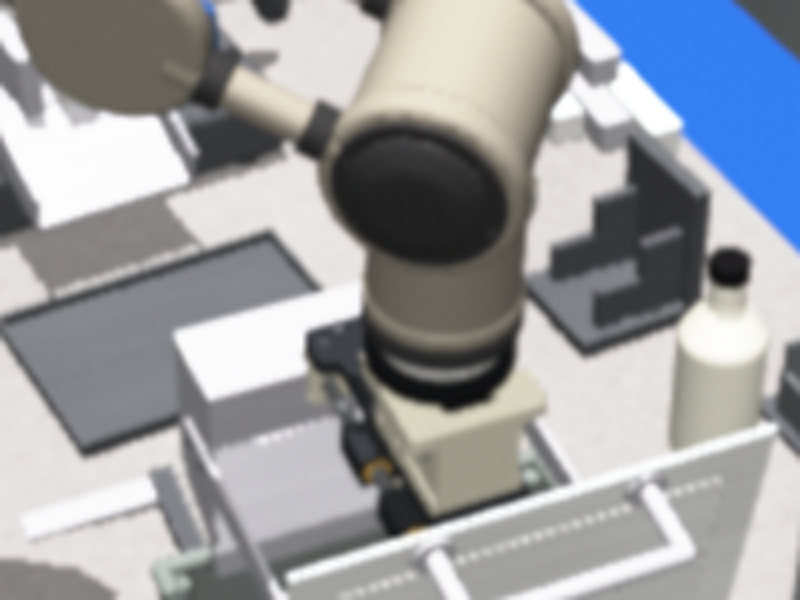

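View pics/wrist9.png

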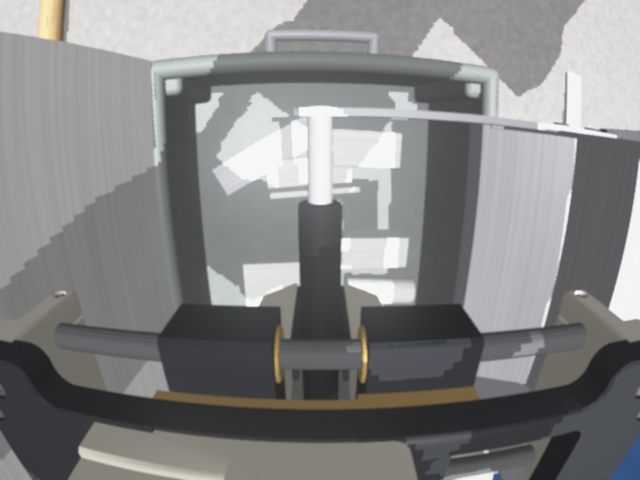

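The visible part of the tote is empty: the angle, a block, the tube and the round bar now lie in the bin at (320,180), (365,148), (375,250) and (385,290). I'll swing back along the same arc.

```bash
python3 -m jog '{"xyz":[[0,0.25,0.4],[0,0.33,0.43],[0,0.38,0.42],[0,0.42,0.38],[0.01,0.44,0.34],[0.01,0.45,0.31],[0.01,0.46,0.26]],"angular":[[0,0,0],[0,0,0],[0,0,0],[0,0,0],[0,0,0],[-0.1,0,0],[-0.1,0,0]]}'
python3 - <<'E'
from h import *
cv2.imwrite('pics/side10.png',capture('side')[:,:,::-1])
crop('pics/side10.png','pics/c18.png',210,110,200,150,4)
E
```

```text
time: 18.85
tool_pos: [491.4, -190.0, 215.6]
tcp_rot: [3.131, -0.084, 1.54]
contact_force: [-0.7, 0.2, 1.9]
grip_width: 17.3
```

View pics/c18.png

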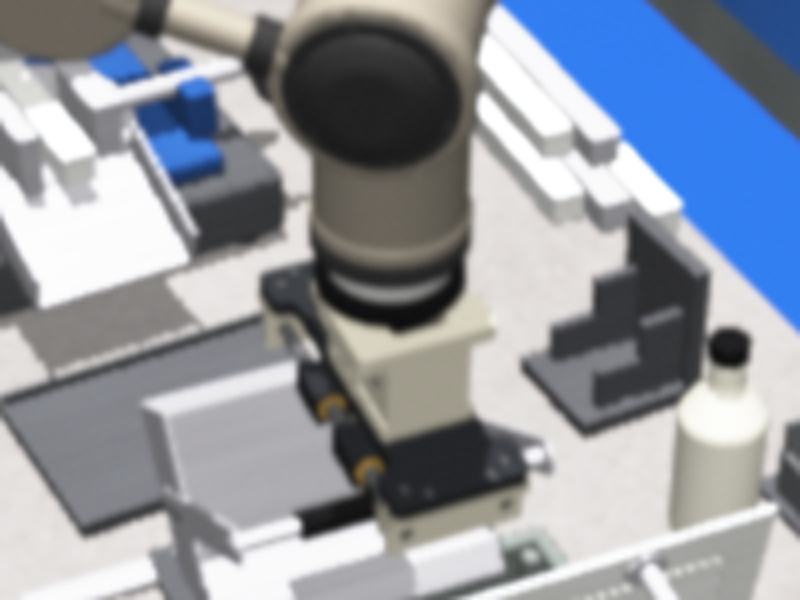

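```bash
python3 -m jog '{"xyz":[[0.01,0.5,0.2],[0.01,0.52,0.15],[0.01,0.53,0.1],[0.01,0.53,0.05],[0.01,0.53,0],[0.01,0.53,-0.03],[0.01,0.5,-0.06],[0.01,0.48,-0.1]],"angular":[[-0.1,0,0],[-0.1,0,0],[-0.1,0,0],[-0.1,0,0],[-0.1,0,0],[-0.1,0,0],[-0.1,0,0],[-0.05,0,0]]}'
python3 - <<'E'
from h import *
cv2.imwrite('pics/side11.png',capture('side')[:,:,::-1])
crop('pics/side11.png','pics/c19.png',210,110,200,150,4)
cv2.imwrite('pics/wrist11.png',capture('wrist')[:,:,::-1])
E
```

```text
time: 19.7
tool_pos: [492.8, -94.9, 222.8]
tcp_rot: [3.128, -0.006, 1.544]
contact_force: [0.9, 1.0, -3.3]
grip_width: 16.8
```

View pics/c19.png

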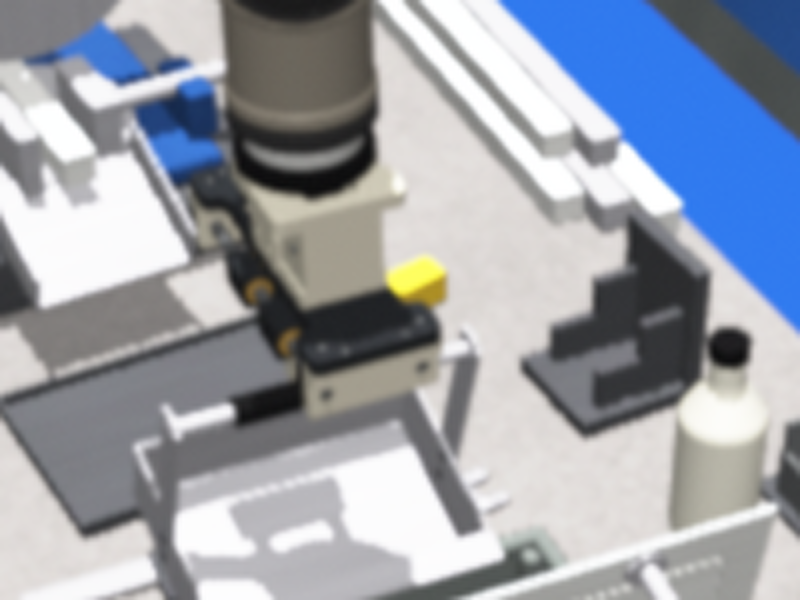

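View pics/wrist11.png

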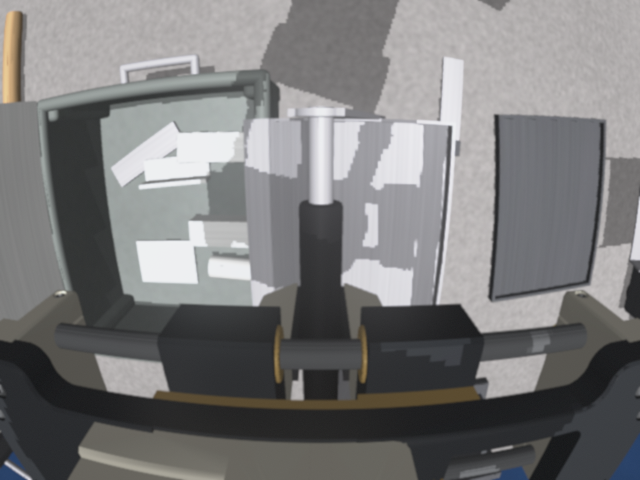

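The tote is empty, and all four offcuts are visible in the bin (wrist (177,168), (210,148), (215,235), (230,265)). I'll finish unhooking and lift.

```bash
python3 -m jog '{"xyz":[[0,0.4,-0.1],[0,0.42,-0.12],[0,0.4,-0.15],[0,0.36,-0.15],[0,0.25,-0.05],[0,0.15,0.1],[0,0.05,0.4],[0,0,0.5],[0,0.05,0.3]],"angular":[[-0.02,0.1,0],[0,0,0],[0,0,0],[0,0,0],[0,0,0],[0,0,0],[0,0,0],[0,0,0],[0,0,0]]}'
python3 - <<'E'
from h import *
cv2.imwrite('pics/side12.png',capture('side')[:,:,::-1])
crop('pics/side12.png','pics/c20.png',210,110,200,150,4)
E
```

```text
time: 20.7
tool_pos: [490.3, -49.7, 234.8]
tcp_rot: [-3.134, -0.005, 1.544]
contact_force: [0.0, -0.7, -4.3]
grip_width: 16.9
```

View pics/c20.png

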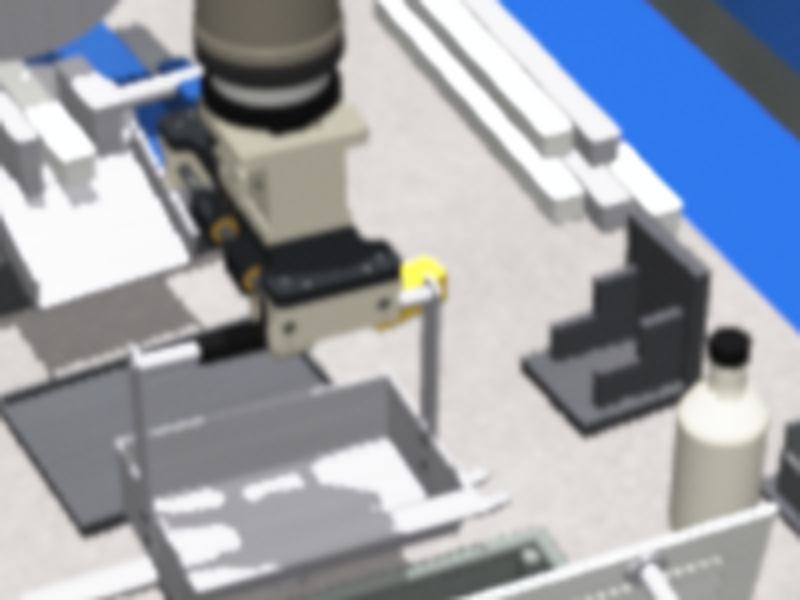

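```bash
python3 -m jog '{"xyz":[[0,0.05,0],[0,0.15,0],[0.02,0.25,0],[0.03,0.4,0],[0.04,0.55,0],[0.05,0.65,0],[0.05,0.75,0],[0.05,0.76,0],[0.05,0.76,0],[0.05,0.76,0]],"angular":[[0,0,0],[0,0,0.02],[0,0,0.02],[0,0,0.02],[0,0,0.02],[0,0,0.02],[0,0,0.02],[0,0,0],[0,0,0],[0,0,0]]}'
```

```text
time: 21.75
tool_pos: [497.1, 60.0, 235.4]
tcp_rot: [-3.135, -0.006, 1.557]
contact_force: [-0.9, -0.7, -4.6]
grip_width: 16.9
```

```bash
python3 -m jog '{"xyz":[[0.05,0.78,0],[0.05,0.78,0],[0.05,0.78,0],[0.05,0.77,0],[0.04,0.67,0],[0.02,0.56,0],[0.02,0.4,0],[0.01,0.25,0],[0,0.15,0],[0,0.05,0]],"angular":[[0,0,0],[0,0,0],[0,0,0],[0,0,0],[0,0,0],[0,0,0],[0,0,0],[0,0,0],[0,0,0],[0,0,0]]}'
python3 - <<'E'
from h import *
cv2.imwrite('pics/wrist13.png',capture('wrist')[:,:,::-1])
E
```

```text
time: 22.75
tool_pos: [500.8, 177.8, 234.2]
tcp_rot: [-3.132, -0.007, 1.564]
contact_force: [-0.3, -0.3, -3.0]
grip_width: 16.9
```

View pics/wrist13.png

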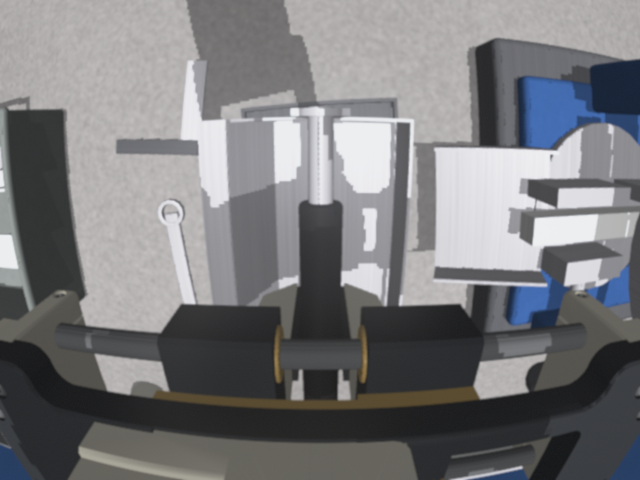

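```bash
python3 -m jog '{"xyz":[[0,0,-0.2],[0,0,-0.5],[0,0,-0.7],[0,0,-0.8],[0,0,-0.7],[0,0,-0.5],[0,0,-0.3]],"angular":[[0,0,0],[0,0,0],[0,0,0],[0,0,0],[0,0,0],[0,0,0],[0,0,0]]}'
```

```text
time: 23.5
tool_pos: [500.8, 174.9, 155.0]
tcp_rot: [-3.133, -0.006, 1.56]
contact_force: [0.4, 1.2, -4.4]
grip_width: 17.0
```

```bash
python3 -m jog '{"xyz":[[0.05,0.15,-0.1],[0,0,-0.12],[0,0,-0.08]],"angular":[[0,0,0],[0,0,0],[0,0,0]]}'
```

```text
time: 23.8
tool_pos: [501.9, 178.6, 149.2]
tcp_rot: [-3.133, -0.007, 1.56]
contact_force: [-4.4, 2.9, 7.0]
grip_width: 17.2
```

```bash
python3 -m jog '{"xyz":[[0,0,0],[0,0,0],[0,0,0],[0,0,0],[0,0,0]],"angular":[[0,0,0],[0,0,0],[0,0,0],[0,0,0],[0,0,0]]}' -0.2
python3 -m jog '{"xyz":[[0,0,0.5],[0,0,1],[0,0,1],[0,0,1],[0,0,1],[0,-0.5,1],[-0.1,-1,1],[-0.3,-1,1],[-0.3,-1,1],[-0.3,-1,0.5]],"angular":[[0,0,0],[0,0,0],[0,0,0],[0,0,0],[0,0,0],[0,0,0],[0,0,0],[0,0,0],[0,0,0],[0,0,0]]}'
```

```text
time: 24.3
tool_pos: [504.5, 178.8, 152.2]
tcp_rot: [-3.141, -0.008, 1.56]
contact_force: [0.3, 0.2, 0.0]
grip_width: 51.7
time: 25.3
tool_pos: [482.5, 87.3, 344.1]
tcp_rot: [3.141, -0.008, 1.564]
contact_force: [0.9, -0.2, -0.7]
grip_width: 55.0
```

```bash
python3 - <<'E'
from h import *
cv2.imwrite('pics/side14.png',capture('side')[:,:,::-1]);cv2.imwrite('pics/top14.png',capture('top')[:,:,::-1])
a=cv2.imread('pics/side14.png')[130:250,180:330];b=cv2.imread('pics/top14.png')[205:355,285:435]
a=cv2.resize(a,(500,400));b=cv2.resize(b,(400,400));cv2.imwrite('pics/c21.png',cv2.hconcat([a,b])[:,:800])
crop('pics/top14.png','pics/c22.png',100,205,130,140,4)
E
```

```text
(no output)
```

View pics/c21.png

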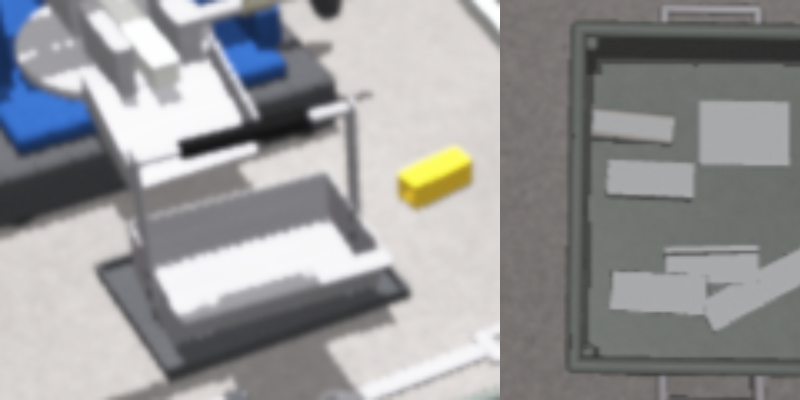

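View pics/c22.png

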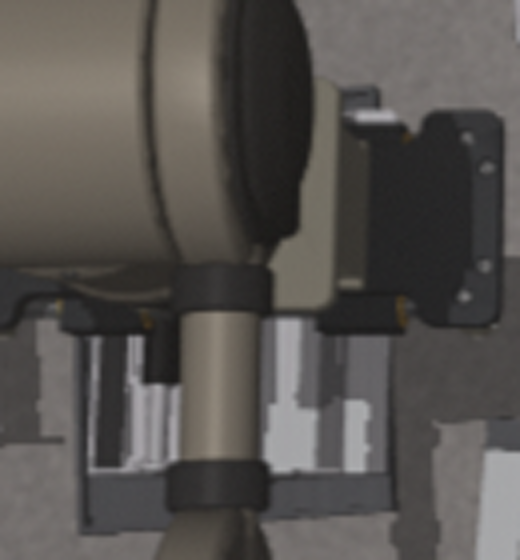

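Tote sits empty in its tray. The bin holds the four offcuts plus the two old scraps. Now back to the lid handle.

```bash
python3 -m jog '{"xyz":[[0,-1,0.2],[0,-1,0.2],[0,-1,0.1],[0,-1,0],[0,-1,0],[0,-1,0],[0,-1,0],[0,-1,0],[0,-1,0],[0,-1,0]],"angular":[[0,0,0],[0,0,0],[0,0,0],[0,0,-0.02],[0,0,-0.02],[0,0,-0.02],[0,0,-0.02],[0,0,-0.02],[0,0,-0.02],[0,0,-0.02]]}' 0.4
python3 -m jog '{"xyz":[[0,-1,0],[0,-1,0],[0,-1,0],[0,-1,0],[0,-1,0],[0,-1,0],[0,-1,0],[0,-1,0],[0,-1,0],[0,-1,0]],"angular":[[0,0,0],[0,0,0],[0,0,0],[0,0,0],[0,0,0],[0,0,0],[0,0,0],[0,0,0],[0,0,0],[0,0,0]]}' 0.4
```

```text
time: 26.4
tool_pos: [482.5, -113.5, 353.9]
tcp_rot: [-3.141, -0.012, 1.552]
contact_force: [-0.5, -0.3, 0.2]
grip_width: 27.3
time: 27.4
tool_pos: [485.1, -316.4, 350.9]
tcp_rot: [-3.138, -0.019, 1.555]
contact_force: [0.4, -0.0, 0.7]
grip_width: 27.4
```

```bash
python3 -m jog '{"xyz":[[0,-1,0],[0,-1,0],[0,-1,0],[0,-1,0],[0,-0.5,0],[0,-0.1,0]],"angular":[[-0.05,0,0],[-0.05,0,-0.02],[-0.05,0,-0.02],[-0.05,0,-0.02],[0,0,-0.02],[0,0,0]]}' 0.4
python3 - <<'E'
from h import *
o=bot.get_obs();print(o['tool_pos'],o['tcp_rot'])
cv2.imwrite('pics/wrist15.png',capture('wrist')[:,:,::-1])
E
```

```text
time: 28.0
tool_pos: [486.2, -413.9, 347.9]
tcp_rot: [-3.136, -0.001, 1.546]
contact_force: [0.2, -0.0, -0.1]
grip_width: 27.2
[ 486.19719528 -413.93860424  347.88557943] [-3.13554966e+00 -1.28281111e-03  1.54557520e+00]
```

View pics/wrist15.png

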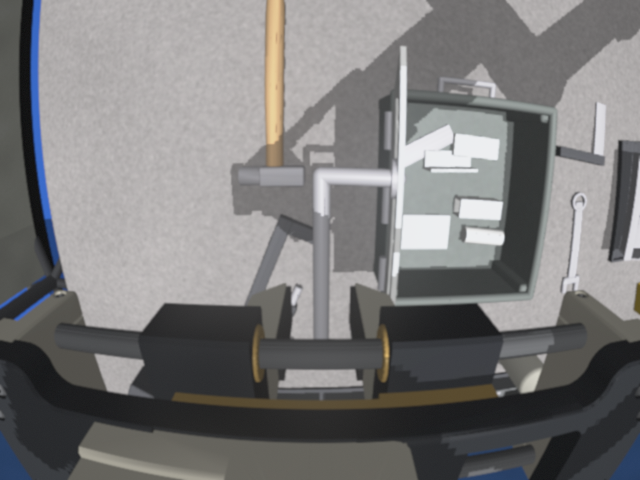

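The bar is centred at column 321 between the fingers. Descend and grip.

```bash
python3 -m jog '{"xyz":[[0,0.05,-0.8],[0,0,-0.9],[0,0,-0.8],[0,0,-0.5]],"angular":[[0,0,0],[0,0,0],[0,0,0],[0,0,0]]}'
python3 -m jog '{"xyz":[[0,0,0],[0,0,0],[0,0,0],[0,0,0]],"angular":[[0,0,0],[0,0,0],[0,0,0],[0,0,0]]}' 1
```

```text
time: 28.45
tool_pos: [487.6, -409.8, 288.5]
tcp_rot: [-3.139, 0.0, 1.548]
contact_force: [0.2, 0.6, -0.8]
grip_width: 27.6
time: 28.85
tool_pos: [487.8, -409.2, 289.3]
tcp_rot: [-3.139, 0.001, 1.549]
contact_force: [0.6, 0.9, -6.8]
grip_width: 8.7
```

```bash
python3 -m jog '{"xyz":[[0,0.7,0.26],[0.01,0.93,0.26],[0.01,0.96,0.17],[0.02,0.97,0.08],[0.02,0.97,-0.02],[0.02,0.96,-0.11],[0.02,0.95,-0.2],[0.02,0.92,-0.28]],"angular":[[0,0,0],[0,0,0],[0,0,0],[0,0,0],[0,0,0],[0,0,0],[0,0,0],[0,0,0]]}'
```

```text
time: 29.65
tool_pos: [492.0, -256.6, 291.7]
tcp_rot: [3.138, 0.008, 1.547]
contact_force: [6.9, -9.5, -17.2]
grip_width: 9.2
```

```bash
python3 -m jog '{"xyz":[[0.01,0.84,-0.48],[0.01,0.8,-0.55],[0.01,0.74,-0.62],[0.01,0.68,-0.68],[0.01,0.61,-0.74]],"angular":[[0,0,0],[0,0,0],[0,0,0],[0,0,0],[0,0,0]]}'
```

```text
time: 30.15
tool_pos: [494.3, -178.6, 234.1]
tcp_rot: [3.127, 0.019, 1.55]
contact_force: [2.0, -7.1, -3.2]
grip_width: 8.7
```

```bash
python3 -m jog '{"xyz":[[0,0.56,-0.76],[0,0.48,-0.82],[0,0.4,-0.86],[0,0.3,-0.85],[0,0.12,-0.5]],"angular":[[0,0,0],[0,0,0],[0,0,0],[0,0,0],[0,0,0]]}'
python3 -m jog '{"xyz":[[0,0,-0.1],[0,0,-0.15]],"angular":[[0,0,0],[0,0,0]]}'
```

```text
time: 30.65
tool_pos: [495.5, -141.1, 161.3]
tcp_rot: [3.116, 0.034, 1.554]
contact_force: [0.4, -3.6, 1.2]
grip_width: 8.8
time: 30.85
tool_pos: [495.6, -140.1, 157.3]
tcp_rot: [3.114, 0.035, 1.555]
contact_force: [0.1, 0.2, 1.6]
grip_width: 9.0
```

```bash
python3 -m jog '{"xyz":[[0,0.02,-0.2],[0,0.02,-0.2]],"angular":[[0,0,0],[0,0,0]]}'
python3 -m jog '{"xyz":[[0,0,-0.2],[0,0,-0.2]],"angular":[[0,0,0],[0,0,0]]}'
```

```text
time: 31.05
tool_pos: [496.0, -139.7, 154.4]
tcp_rot: [3.11, 0.038, 1.555]
contact_force: [-12.7, 0.8, 38.6]
grip_width: 9.2
time: 31.25
tool_pos: [496.1, -139.8, 154.5]
tcp_rot: [3.105, 0.041, 1.555]
contact_force: [-11.2, 1.8, 29.4]
grip_width: 8.9
```

```bash
python3 -m jog '{"xyz":[[0,0,0.05],[0,0,0],[0,0,0],[0,0,0]],"angular":[[-0.2,0,0],[0,0,0],[0,0,0],[0,0,0]]}' -0.2
python3 -m jog '{"xyz":[[0,0,0.8],[0,0,1],[0,0,1],[-0.2,0.5,1],[-0.5,1,0.5],[-0.5,1,0],[-0.5,1,0],[-0.5,1,0],[-0.5,1,0],[-0.5,1,0]],"angular":[[0,0,0],[0,0,0],[0,0,0],[0,0,0],[0,0,0],[0,0,0],[0,0,0],[0,0,0],[0,0,0],[0,0,0]]}' -0.2
python3 - <<'E'
from h import *
cv2.imwrite('pics/side16.png',capture('side')[:,:,::-1]);cv2.imwrite('pics/top16.png',capture('top')[:,:,::-1])
crop('pics/side16.png','pics/c23.png',240,220,155,145,4)
E
```

```text
time: 31.65
tool_pos: [495.6, -138.3, 157.6]
tcp_rot: [3.103, 0.06, 1.554]
contact_force: [0.6, -0.8, 0.1]
grip_width: 36.2
time: 32.65
tool_pos: [428.1, -5.0, 240.7]
tcp_rot: [3.114, 0.051, 1.55]
contact_force: [0.5, 0.0, -1.0]
grip_width: 55.0
```

View pics/c23.png

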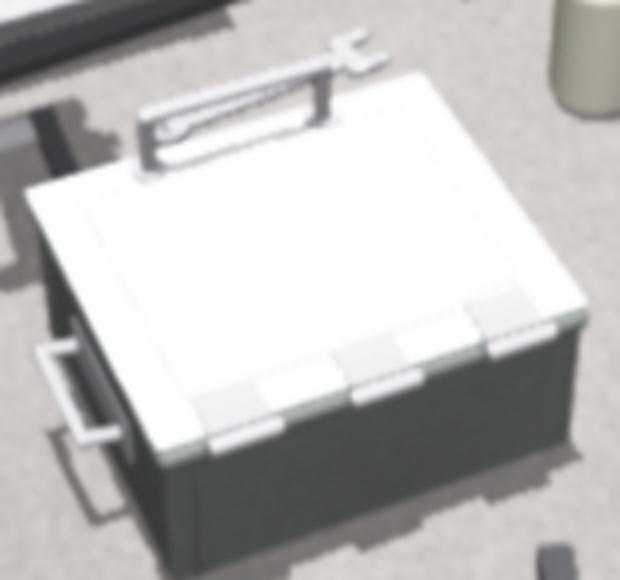

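View pics/top16.png

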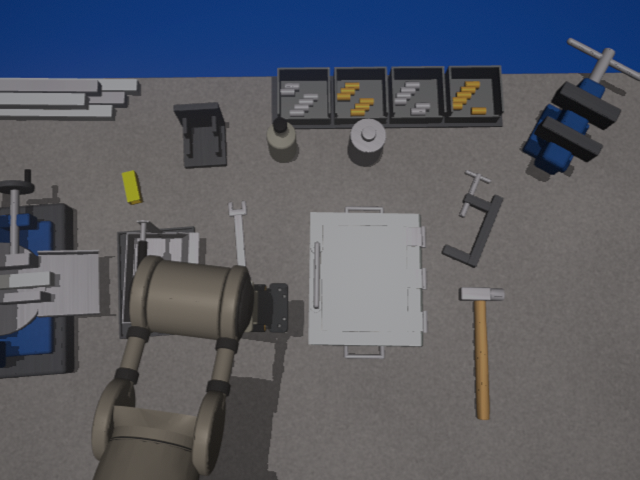

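View pics/side16.png

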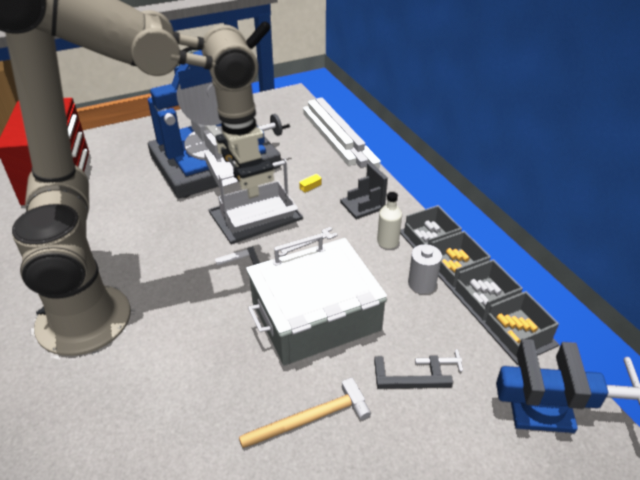

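```bash
python3 - <<'E'
from h import *
crop('pics/top16.png','pics/c24.png',295,195,145,170,3.5)
crop('pics/side16.png','pics/c25.png',240,225,60,50,10)
crop('pics/side0.png','pics/c26.png',240,225,60,50,10)
a=cv2.imread('pics/c25.png');b=cv2.imread('pics/c26.png');cv2.imwrite('pics/c27.png',cv2.resize(cv2.hconcat([a,b]),(800,333)))
E
```

```text
(no output)
```

View pics/c24.png

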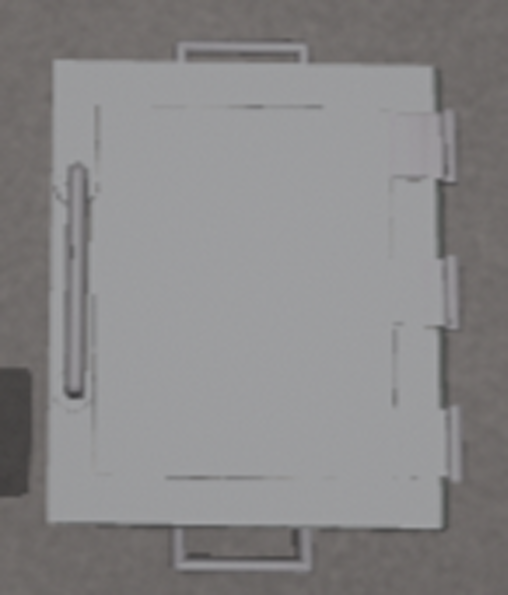

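View pics/c27.png

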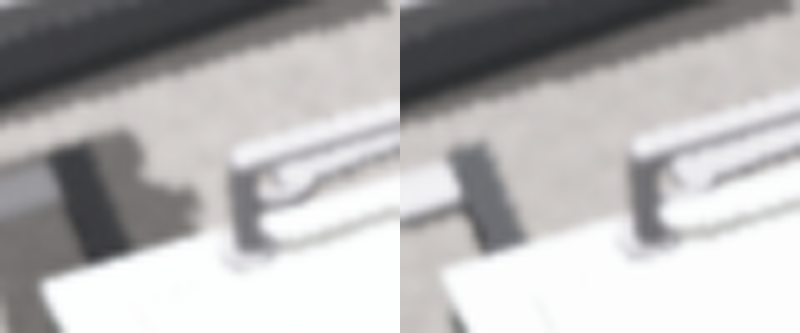

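```bash
python3 - <<'E'
from h import *
c2=lambda x,y:('top',((x+.5)/3.5-.5+295,(y+.5)/3.5-.5+195))
c4=lambda x,y:('side',((x+.5)/4-.5+240,(y+.5)/4-.5+220))
for n,a,b in [('TL',c2(53,60),c4(423,75)),('BL',c2(48,522),c4(28,191)),('TR',c2(435,67),c4(588,304)),('BR',c2(443,528),c4(165,453))]: 
    p,e=tri(a,b);print(n,p.round(1),round(e,1))
crop('pics/top16.png','pics/c28.png',105,210,120,140,4)
E
python3 -m jog '{"xyz":[[-0.5,0.3,0.3],[-0.7,0.3,0.3],[-0.7,0,0.3],[-0.5,-0.5,0],[0,-1,0],[0,-1,0],[0,-1,0],[0,-1,0],[0,-1,0],[0,-1,0]],"angular":[[0,0,0],[0,0,0],[0,0,0],[0,0,0],[0,0,0],[0,0,0],[0,0,0],[0,0,0],[0,0,0],[0,0,0]]}'
python3 - <<'E'
from h import *
cv2.imwrite('pics/top17.png',capture('top')[:,:,::-1]);cv2.imwrite('pics/side17.png',capture('side')[:,:,::-1])
crop('pics/top17.png','pics/c28.png',105,210,120,140,4)
crop('pics/side17.png','pics/c29.png',200,140,120,110,5)
E
```

```text
TL [ 619.4 -130.2  119.7] 4.2
BL [ 369.5 -124.1  122.2] 2.8
TR [ 612.3 -338.9  121.9] 3.4
BR [ 365.  -332.6  119.5] 4.9
time: 33.75
tool_pos: [375.3, -127.0, 261.5]
tcp_rot: [3.116, 0.049, 1.552]
contact_force: [-1.0, -0.1, -0.4]
grip_width: 55.1
```

View pics/c28.png

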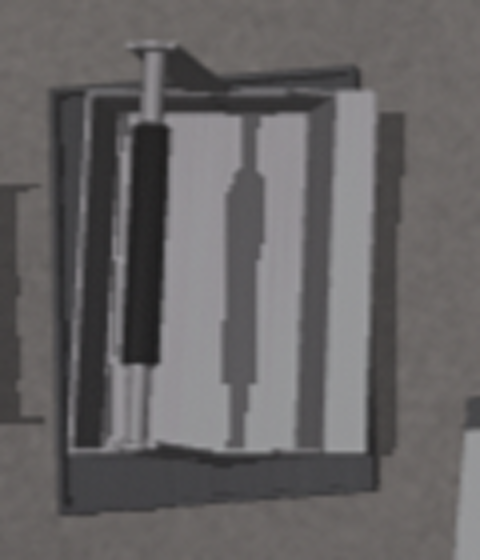

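View pics/c29.png

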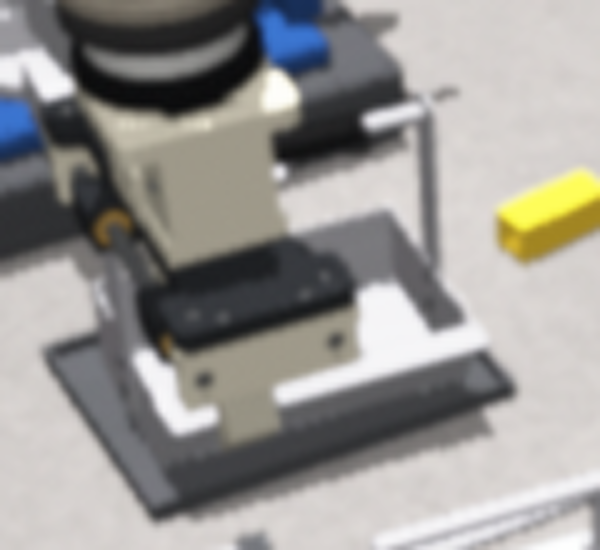

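View pics/top17.png

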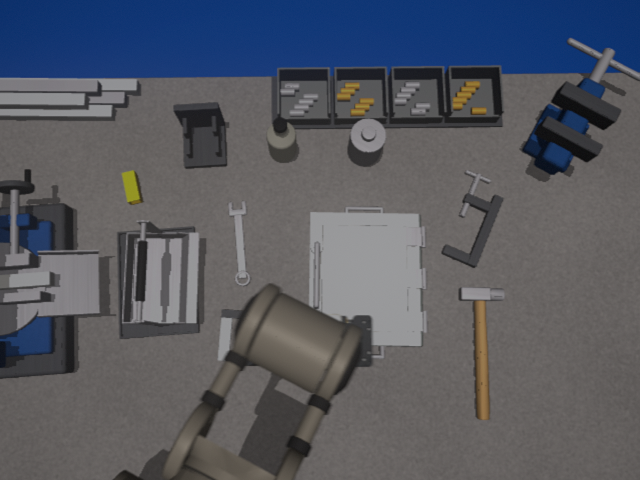

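```bash
python3 -c "
from plant import bot
print(bot.close_job())"
```

```text
the job is handed in; nothing more can be done
None
```

I emptied the tote and handed the job in after about 34 s of robot time. I folded the lid back to its stop, carried the tote over level and hooked its lip over the middle of the bin rim. I then swung it over by roughly 95° until the offcuts slid out, stood it back in its tray and closed the lid.

**Last checks:**
- **Offcuts:** Before I closed the lid, the top view showed all four lying in the bin with the two old scraps. The later views show the tote empty.
- **Tote:** It stands flat inside its drip tray, within a few mm of where it began.
- **Lid:** It is shut. Its free edge measures level with the hinge edge, at 120–122 mm on both sides (nominal is about 119 mm). It is also about 5 mm lower than at the start, so it began slightly ajar.
- **Other things on the bench:** The angle plate, oil bottle, roller, hammer, spanner and clamp look unmoved in the pictures. The arm partly hid the try square in the last ones; what showed of it looked in place.
- **Forces:** The highest I read was about 41 N in total (39 N of it vertical), between the fingers and the handle, as the lid pressed onto the rim. Opening it against its stop peaked at about 35 N.

**Disagreements:**
- The swing was 95° instead of the suggested 110°. I stopped there because the gripper body was getting close to the open lid, and the tote had already emptied.
- The rim position by touch and by camera differed by about 5 mm, so I hooked the tote by touch.

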